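# Clamp a turned table leg in the carving cradle

## Task

Get the turned table leg ready for carving: draw the cradle's red-knobbed locking slide fully out, lay the leg centrally in the two V rests, set the U-bolt over it with both legs through the bracket holes until its wooden pad sits down on the leg, and push the slide fully home to lock it. Set the leg and the U-bolt down gently, never dropping or ramming them, and leave the other tools on the bench where they are.

Things in the scene. Friction and masses are not known exactly. Their poses are not given: they have to be found in the camera images.
- clamp_seat (a point): Point of the fixed carving cradle where leg_mid belongs: on the axis of a leg resting in the V rests, 92 mm above the bench. y runs along the leg, z up, -x to the red knob. Two chamfered 16 mm holes in the dark steel bracket plate lie at x = -28 and +28, y = 0, the plate's top face 31.5 mm below this point (60.5 above the bench); the locking slide runs under the plate.
- cradle: The cradle; origin on the bench 92 mm under clamp_seat, same axes. Base board 160 (x) x 190 (y) x 18 mm; two wooden 90-degree V rests, 92 wide (x), at y = -67 to -43 and 43 to 67 mm, tops 96 mm and V bottoms 64 mm above the bench; between them the bracket plate, 100 (x) x 72 (y) mm, with nothing standing on it.
- lock_slide (a joint): Flat steel locking slide, m: 0 = drawn fully out to -x (open: wide keyhole openings under both holes), 0.025 = fully in to +x (locked: narrow slots hold the grooves 12 to 21 mm above the U-bolt's tips). Starts at or near locked; the U-bolt's legs then cannot pass. About 4 N moves it, it stays where left; stops at 0 and 0.025.
- slide_knob (a point): Centre of the red upright knob on the slide's outer end: round, 22 mm across, 30 mm tall (70 to 100 mm above the bench) on a 12 mm stem. It moves with the slide: 118 mm to -x of clamp_seat at 0, 93 mm at 0.025. x is the slide's direction (towards locked), z up. Free space on both y sides of it.
- leg_mid (a point): Middle of the round shank of the loose turned table leg (pale wood), on its axis; y runs along the leg. Shank 40 mm across from y = -100 to 110; square block 44 x 44 mm from y = -160 to -100; turned foot up to 44 mm across from 110 to 190 mm. It lies on the bench, axis level 22 mm above it. It may lie in the cradle either way round.
- table_leg: The whole table leg, about 0.3 kg; same axes as leg_mid, origin 22 mm below leg_mid as it lies at the start.
- ubolt_pad (a point): Centre of the wooden saddle pad in the bend of the U-bolt: 44 (x) x 32 (y) x 32 mm (z up), its two flat y faces free to grip, hollowed below to sit on a round leg. The 12 mm rod crosses over it (rod top 28 mm above this point); its legs run down at x = -28 and +28 mm, 44 mm apart inside. Home, this point is 32 mm above clamp_seat, 12 mm over the leg's top, x along the cradle's x, either way round.
- ubolt_tips (a point): Midway between the U-bolt's two leg tips, 90 mm below ubolt_pad, same axes. The tips taper: 7 mm across at the end, full 12 mm from 7 mm up.
- ubolt: The whole U-bolt, about 0.35 kg; same point and axes as ubolt_tips. It starts upright in a plywood rest: board 150 (x) x 70 (y) mm, top 79.5 mm above the bench, the legs down through two 16 mm holes, the pad's underside on the board and ubolt_pad 96 mm above the bench. Lifting it 80 mm frees the tips.
- gouge_a: a carving gouge with a round bamboo or wood handle (125 mm long, about 24 mm thick) and a 110 mm steel blade, lying on the bench; the origin is under the ferrule, x points to the blade. To be left where it lies.
- gouge_b: a carving gouge with a round bamboo or wood handle (125 mm long, about 24 mm thick) and a 110 mm steel blade, lying on the bench; the origin is under the ferrule, x points to the blade. To be left where it lies.
- gouge_c: a carving gouge with a round bamboo or wood handle (125 mm long, about 24 mm thick) and a 110 mm steel blade, lying on the bench; the origin is under the ferrule, x points to the blade. To be left where it lies.
- gouge_d: a carving gouge with a round bamboo or wood handle (125 mm long, about 24 mm thick) and a 110 mm steel blade, lying on the bench; the origin is under the ferrule, x points to the blade. To be left where it lies.
- mallet: A round wooden carver's mallet standing on its head, 84 mm across, 235 mm tall; the origin is under its centre. To be left where it stands.
- oilstone: A dark oilstone in a wooden holder, 75 x 185 x 38 mm, lying on the bench; the origin is under its centre. To be left where it lies.
- wax_tin: A closed amber wax jar, 76 mm across, 55 mm tall; the origin is under its centre. To be left where it stands.
Mind the look-alikes: they are no part of the job. There is more than one size of the ubolt; the job needs the largest.

How it is judged:
On the way, in this order (a step that is already met when the one before it is completed fails the run):
1. the locking slide is drawn fully out and the leg rests, let go, in both V rests (x of leg_mid in the frame of clamp_seat between -0.004 and 0.004 m and y of leg_mid in the frame of clamp_seat between -0.03 and 0.03 m and z of leg_mid in the frame of clamp_seat between -0.004 and 0.004 m and angle between the y axis of leg_mid and the y axis of clamp_seat, either way round below 0.06 rad and value of joint lock_slide below 0.004 m and contact force between the fingers and table_leg below 0.2 N and linear speed of table_leg below 0.02 m/s), for 0.2 s.
2. the U-bolt is home over the leg, both legs through the bracket, with the slide still open (x of leg_mid in the frame of clamp_seat between -0.004 and 0.004 m and y of leg_mid in the frame of clamp_seat between -0.03 and 0.03 m and z of leg_mid in the frame of clamp_seat between -0.004 and 0.004 m and angle between the y axis of leg_mid and the y axis of clamp_seat, either way round below 0.06 rad and x of ubolt_pad in the frame of clamp_seat between -0.007 and 0.007 m and y of ubolt_pad in the frame of clamp_seat between -0.007 and 0.007 m and z of ubolt_pad in the frame of clamp_seat between 0.029 and 0.035 m and angle between ubolt_pad's own z axis and vertical below 0.12 rad and angle between the x axis of ubolt_pad and the x axis of clamp_seat, either way round below 0.15 rad and value of joint lock_slide below 0.004 m), for 0.2 s.
3. the slide is pushed fully home under the U-bolt (x of leg_mid in the frame of clamp_seat between -0.004 and 0.004 m and y of leg_mid in the frame of clamp_seat between -0.03 and 0.03 m and z of leg_mid in the frame of clamp_seat between -0.004 and 0.004 m and angle between the y axis of leg_mid and the y axis of clamp_seat, either way round below 0.06 rad and x of ubolt_pad in the frame of clamp_seat between -0.007 and 0.007 m and y of ubolt_pad in the frame of clamp_seat between -0.007 and 0.007 m and z of ubolt_pad in the frame of clamp_seat between 0.029 and 0.035 m and angle between ubolt_pad's own z axis and vertical below 0.12 rad and angle between the x axis of ubolt_pad and the x axis of clamp_seat, either way round below 0.15 rad and value of joint lock_slide above 0.022 m), for 0.2 s.
At the end, for the whole second after the job is handed in: The leg lies in both V rests (4 mm, 0.06 rad; its middle within 30 mm along), the U-bolt stands over it (7 mm, tilt 0.12, yaw 0.15 rad) with its pad down on it (3 mm), the slide is in by over 22 of its 25 mm, all let go and at rest (all of step 3 and linear speed of each of table_leg, ubolt below 0.02 m/s and contact force between the fingers and table_leg below 0.2 N and contact force between the fingers and ubolt below 0.2 N); the robot touches nothing.
It fails at once if one of the other tools on the bench is moved by more than 30 mm (distance of any of gouge_a, gouge_b, gouge_c, gouge_d, mallet, oilstone, wax_tin from where it was at the start of the episode above 0.03 m).
It fails at once if the leg or the U-bolt is dropped (falls freely, by more than about 12 mm) ((contact force between the fingers and table_leg below 0.05 N and linear speed of table_leg above 0.5 m/s) or (contact force between the fingers and ubolt below 0.05 N and linear speed of ubolt above 0.5 m/s)).
It fails at once if the leg is rammed into the cradle, or the U-bolt onto the leg or the bracket (over 100 N) (contact force between any of table_leg, ubolt and cradle above 100 N or contact force between ubolt and table_leg above 100 N).
It also fails if it takes over 72 s, if anything falls off the work surface, if the arm or the gripper's body presses on something with over 40 N, if the wrist force passes 120 N, or if a joint passes its speed limit or range.

## Robot

A 7-joint arm with a two-finger parallel gripper is mounted at the origin on the work surface. World frame = base frame: x ahead of the robot, y to its left, z up, the work surface at z = 0. Lengths are in m, angles in rad, forces in N, time in s.
With the tool pointing down it reaches from about 0.4 to 0.875 m from the base axis. Payload 6.5 kg.
Tool frame: the origin (TCP) lies midway between the tips of the shut fingers; the grasp point (between the pads) lies 19 mm behind it; x points along the fingers, z is the direction in which the jaws open and shut, and the axes are right-handed (so a half turn about x gives the same grasp; the last joint's range is limited). The gripper opens to 88 mm and grips with 3 to 60 N. Pads are 18 mm wide; open, the fingers measure 123 mm over their backs; the gripper's body (75 mm by 187 mm) begins 45 mm behind the grasp point.
Start: joints at [-1.381, 0.536, -0.004, 1.538, 0.003, 1.067, -0.071], TCP at [0.164, 0.629, 0.212] pointing down, gripper open.
Joint ranges: [-2.7, 2.7], [-0.37, 2.16], [-1.27, 1.26], [0.24, 2.4], [-1.31, 4.45], [0.19, 1.91], [-2.76, 2.76]. Speed limits (rad/s): [2.39, 2.39, 3.14, 3.14, 3.14, 3.14, 3.14].

## Interface

Orientations are given as a 3x3 rotation matrix whose columns are the frame's x, y, z axes.
In Python, from plant import * gives the robot as it stands.
- The arm moves only by the tool apply_moves, never from a script. Its argument "deltas" is a list of rows, each a list of 6 numbers: the shift along the tool's x, y, z scaled (see below), then the turn, a rotation vector about the tool's x, y, z scaled (see below). A call has 1 to 12 rows; each row is the pose to reach, as a shift and turn from the pose measured when the call began, along the tool's axes at that moment; what a row does not reach only later rows make up. The controller multiplies each number of a shift by 0.5 m and each number of a turn by 2 rad. A row lasts 1/8 s, in which the tool goes at most 62.5 mm and 10.7 degrees, less where a joint would pass 70% of its speed; a pose out of reach is approached as far as the arm can. A call with a number of a shift or a turn outside -1 to 1 is refused whole. A call with a gripper value outside its range is refused whole. "fingers" is the gripper command: -1 is fully open, 1 is shut, values between are in proportion, set as the call begins (left out, the last holds). The fingers move at their own pace and stop on an object; "force" is the grip in N (left out, the last holds). Time passes only in rows, so rows that repeat a pose let the fingers close. It gives the time, the measured TCP pose, the force and the opening at its end, in the units of the state.
- get_state(): the state, without advancing time (a new reading comes with each control period).
- capture(name): name is "scene" or "top" or "wrist"; returns a dict with "image" (420x560x3 uint8, red, green, blue), "camera_matrix" (3x3 intrinsics, pixels), "k1" (the pictures are not rectified: a ray, as slopes to the right and down, at radius r is drawn at 1 + k1 r^2 times it, then the intrinsics apply), "camera_from_world" (4x4, takes a point from world to camera coordinates). Camera axes: x right, y down, z forward; pixel columns grow to the right and rows downward; lengths in m; the calibration is good to about 2 mm. A picture is of the moment at which its call begins. There is no depth.
- job_done(): hands the job in, once; it reports no verdict.
The state is a dict: "clock": time; "joint_positions": joint angles; "joint_velocities": joint speeds; "joint_efforts": joint torques, N m; "ee_pos": TCP position; "tcp_rot": TCP orientation; "ft_force": force on the tool from outside, world axes, zero at the start; "wrist_torque": the same for the moment, N m; "gripper_width": finger opening in m.
Only numpy, scipy, OpenCV 4.12 (cv2) and the standard library are available. Lean on these libraries where they do the work, as an engineer would, in place of code of your own. Each camera call takes 0.05 s, during which the arm holds its last target. There are 200 camera calls.

## Working session

There is one attempt and no reset: what is moved stays moved. The work goes in short steps, Python scripts to look and compute and a tool call to move; the robot and the scene stay as the last step left them, time stands still between calls to the robot, and variables do not carry over. Pictures are saved under pics/ and viewed, about 8 in all and at most 12, crops included, and the job is handed in when it is done.

Besides the shell and the picture viewer there is one more tool, called after ">>>" as a command line: name --pt "numbers of a row" for each row, then --argument value for the rest. apply_moves: Moves the arm, as the interface text tells. Shifts and turns lie within -1 to 1; 1 stands for 0.5 m of shift or 2 rad of turn. Its arguments: {"type":"object","properties":{"deltas":{"type":"array","items":{"type":"array","items":{"type":"number"}}},"fingers":{"type":"number"},"force":{"type":"number"}},"required":["deltas"]}

```bash
mkdir -p pics; cat > h.py <<'E'
from plant import *
import numpy as np, cv2
def snap(n,f):
    c=capture(n); cv2.imwrite(f'pics/{f}.png',c['image'][:,:,::-1]); np.savez(f'pics/{f}.npz',K=c['camera_matrix'],k1=c['k1'],T=c['camera_from_world']); return c
def load(f): d=np.load(f'pics/{f}.npz'); return d['K'],float(d['k1']),d['T']
def ray(f,u,v):
    K,k1,T=load(f); D=np.array([k1,0,0,0,0])
    p=np.linalg.inv(K)@[u,v,1]; q=p[:2].copy()
    for _ in range(30): q=p[:2]/(1+k1*(q@q))
    d=T[:3,:3].T@np.array([*q,1]); return -T[:3,:3].T@T[:3,3], d
def atz(f,u,v,z): o,d=ray(f,u,v); return o+d*(z-o[2])/d[2]
def proj(f,P):
    K,k1,T=load(f); p=T[:3,:3]@np.array(P)+T[:3,3]; q=p[:2]/p[2]; q=q*(1+k1*(q@q)); return (K@[*q,1])[:2]
def tri(obs):
    A=np.zeros((3,3));b=np.zeros(3)
    for f,u,v in obs:
        o,d=ray(f,u,v); d=d/np.linalg.norm(d); M=np.eye(3)-np.outer(d,d); A+=M;b+=M@o
    return np.linalg.solve(A,b)
def crop(f,x,y,w,h,s,out):
    i=cv2.imread(f'pics/{f}.png')[y:y+h,x:x+w]; cv2.imwrite(f'pics/{out}.png',cv2.resize(i,None,fx=s,fy=s,interpolation=cv2.INTER_CUBIC))
def st():
    s=get_state(); print('t',round(s['clock'],2),'p',np.round(s['ee_pos'],4),'w',round(s['gripper_width'],4),'F',np.round(s['ft_force'],1)); print(np.round(s['tcp_rot'],3),np.round(s['joint_positions'],2)); return s
def rel(P,R):
    # scaled row to reach pose P,R
    s=get_state(); R0=np.array(s['tcp_rot']); d=R0.T@(np.array(P)-s['ee_pos'])/0.5
    r=cv2.Rodrigues(R0.T@R)[0].ravel()/2; return np.round(np.r_[d,r],4).tolist()
def down(jaw): # tool down, jaw axis angle (world) -> choose closest to current
    best=None; R0=np.array(get_state()['tcp_rot'])
    for a in (jaw,jaw+np.pi):
        x=np.array([0,0,-1.]); z=np.array([np.cos(a),np.sin(a),0]); R=np.c_[x,np.cross(z,x),z]
        t=np.linalg.norm(cv2.Rodrigues(R0.T@R)[0])
        if best is None or t<best[0]: best=(t,R)
    return best[1]
E
python3 - <<'E'
from h import *
for n in('scene','top'):
    c=snap(n,n+'0'); print(c['camera_matrix'].tolist(),c['k1']); print(np.round(c['camera_from_world'],3))
st()
a=cv2.imread('pics/scene0.png');b=cv2.imread('pics/top0.png')
E
```

```text
[[487.86805914149016, 0.0, 281.4847557849832], [0.0, 487.86805914149016, 212.2952045611242], [0.0, 0.0, 1.0]] -0.023419234249914905
[[ 0.698  0.716 -0.008 -0.449]
 [ 0.522 -0.516 -0.679 -0.249]
 [-0.49   0.47  -0.734  1.823]
 [ 0.     0.     0.     1.   ]]
[[469.901085136349, 0.0, 289.0904706518383], [0.0, 469.901085136349, 212.55149701952976], [0.0, 0.0, 1.0]] 0.054566159490397004
[[ 0.003 -1.    -0.014  0.04 ]
 [-0.997 -0.002 -0.081  0.632]
 [ 0.081  0.014 -0.997  1.5  ]
 [ 0.     0.     0.     1.   ]]
t 0.1 p [0.1643 0.6283 0.2108] w 0.0879 F [-0.6 -0.3  0.2]
[[-0.    -0.967  0.253]
 [-0.002  0.253  0.967]
 [-1.    -0.    -0.002]] [-1.38  0.54 -0.    1.54  0.    1.07 -0.07]
```

View pics/top0.png

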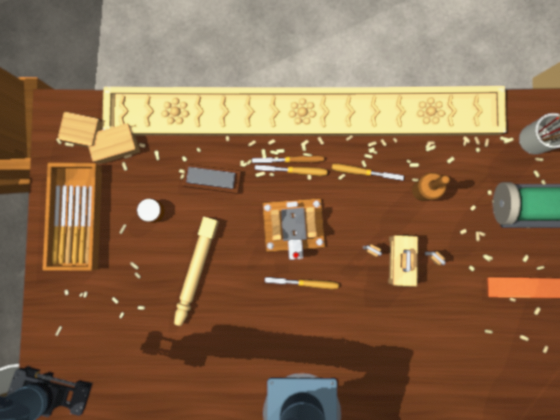

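View pics/scene0.png

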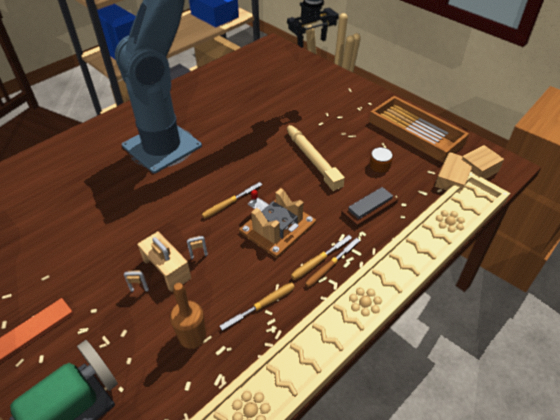

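The top view shows the cradle at (294,228), with the knob at (296,254) towards -x world. The leg runs (208,225)–(181,320), with its square block at the far end. The U-bolt candidates are the one upright in the rest at (405,260) and two small ones lying at (373,250) and (437,258). By the description I want the one in the rest, and I'll check that in a crop.

```bash
python3 - <<'E'
from h import *
crop('top0',255,190,85,80,4.6,'a');crop('top0',355,225,95,75,4.2,'b');crop('scene0',235,180,85,80,4.6,'c');crop('scene0',120,225,95,75,4.2,'d')
I=[cv2.resize(cv2.imread(f'pics/{k}.png'),(395,295)) for k in 'abcd']
cv2.imwrite('pics/m.png',np.vstack([np.hstack(I[:2]),np.hstack(I[2:])]))
crop('top0',165,205,65,130,4.6,'e')
E
```

```text
(no output)
```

View pics/m.png

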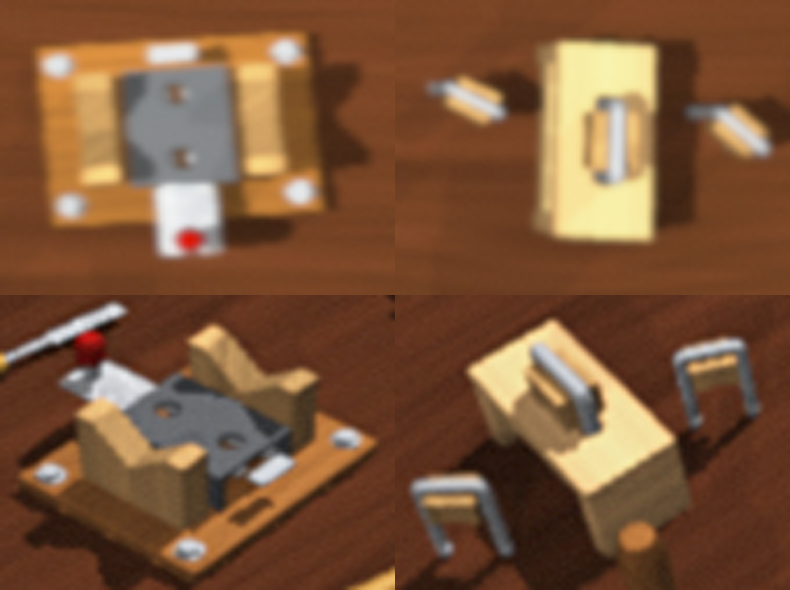

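View pics/e.png

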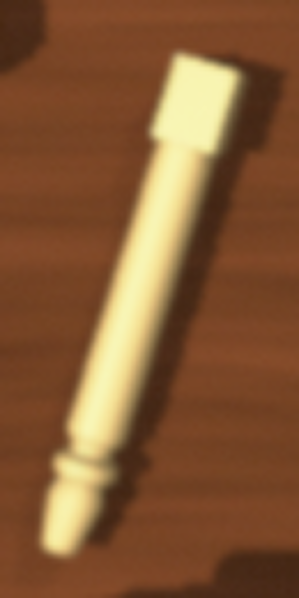

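Top crop: cradle holes at (293.1,215.2) and (294.2,232.6), knob at (295.9,255.1). The U-bolt in the rest is clearly larger than the two lying ones. The leg's block is at the top (far side) and its foot at the bottom.

```bash
python3 - <<'E'
from h import *
A=lambda x,y:('top0',255+x/4.647,190+y/3.6875)
B=lambda x,y:('top0',355+(x-395)/4.158,225+y/3.933)
C=lambda x,y:('scene0',235+x/4.647,180+(y-295)/3.6875)
D=lambda x,y:('scene0',120+(x-395)/4.158,225+(y-295)/3.933)
E=lambda x,y:('top0',165+x/4.6,205+y/4.6)
p=lambda n,v:print(n,np.round(v,4))
h1=atz(*A(182,157),.0605);h2=atz(*A(177,93),.0605);p('holes top',[h1,h2,(h1+h2)/2]);
g1=atz(*C(168,411),.0605);g2=atz(*C(232,437),.0605);p('holes scene',[g1,g2,(g1+g2)/2]);print(np.linalg.norm(h1-h2),np.linalg.norm(g1-g2))
b=[atz(*A(*q),.02) for q in((57,65),(286,50),(299,191),(70,205))];p('bolts',np.mean(b,0)); d=(b[1]-b[0]+b[2]-b[3]);e=b[0]-b[3]+b[1]-b[2]
print('yaw cradle x',np.degrees(np.arctan2(e[1],e[0])),'y-90',np.degrees(np.arctan2(-d[1],-d[0]))-90)
p('knob',[atz(*A(190,240),.1),atz(*C(90,347),.085),tri([A(190,240),C(90,347)])])
# ubolt rod
for n,q in(('rod top far/near',[B(613,100),B(612,180)]),('rod scene',[D(540,352),D(590,396)])):
    r=[atz(*x,.122) for x in q];p(n,r+[(r[0]+r[1])/2]);print(np.linalg.norm(r[0]-r[1]))
r=[atz(*B(*q),.0795) for q in((556,42),(657,44),(654,241),(540,236))];p('rest',r)
# leg: axis
q=[E(187,145),E(95,430),E(204,60),E(60,552)]
for x in q:p('leg',atz(*x,.022))
blk=[E(177,55),E(243,73),E(215,155),E(150,135)]
p('blk',[atz(*x,.044) for x in blk]); 
for a,bb in(((160,142),(70,428)),((213,155),(122,440))):p('edges',[atz(*E(*a),.022),atz(*E(*bb),.022)])
E
```

```text
holes top [[0.5659 0.0243 0.0605]
 [0.621  0.0279 0.0605]
 [0.5934 0.0261 0.0605]]
holes scene [[0.5739 0.0231 0.0605]
 [0.6248 0.0328 0.0605]
 [0.5994 0.028  0.0605]]
0.05512285947370057 0.05176371435498738
bolts [0.5935 0.0274 0.02  ]
yaw cradle x 4.318363397018402 y-90 4.693539504370619
knob [[0.4955 0.0188 0.1   ]
 [0.5001 0.0214 0.085 ]
 [0.497  0.0208 0.083 ]]
rod top far/near [[ 0.5111 -0.3157  0.122 ]
 [ 0.4505 -0.3137  0.122 ]
 [ 0.4808 -0.3147  0.122 ]]
0.060570293552610004
rod scene [[ 0.466  -0.3186  0.122 ]
 [ 0.5224 -0.3177  0.122 ]
 [ 0.4942 -0.3182  0.122 ]]
0.05633666284098074
rest [[ 0.5565 -0.2844  0.0795]
 [ 0.5552 -0.3589  0.0795]
 [ 0.4019 -0.3533  0.0795]
 [ 0.4051 -0.2701  0.0795]]
leg [0.5541 0.3115 0.022 ]
leg [0.3558 0.3716 0.022 ]
leg [0.6142 0.3006 0.022 ]
leg [0.2727 0.3937 0.022 ]
blk [[0.6161 0.3154 0.044 ]
 [0.6036 0.2692 0.044 ]
 [0.5465 0.2878 0.044 ]
 [0.5603 0.3331 0.044 ]]
edges [[0.5562 0.3306 0.022 ]
 [0.3572 0.389  0.022 ]]
edges [[0.5471 0.2931 0.022 ]
 [0.349  0.3527 0.022 ]]
```

```bash
python3 - <<'E'
from h import *
print(rel([.53,.024,.30],down(np.radians(94.4))))
E
```

```text
[-0.1767, -1.0133, -0.9846, -0.1662, -0.0008, -0.0001]
```

>>> apply_moves --pt "-0.1767 -0.4 -0.4 -0.08 0 0" --pt "-0.1767 -1 -0.985 -0.1662 0 0" --pt "-0.1767 -1 -0.985 -0.1662 0 0" --pt "-0.1767 -1 -0.985 -0.1662 0 0" --pt "-0.1767 -1 -0.985 -0.1662 0 0" --pt "-0.1767 -1 -0.985 -0.1662 0 0" --pt "-0.1767 -1 -0.985 -0.1662 0 0" --pt "-0.1767 -1 -0.985 -0.1662 0 0" --pt "-0.1767 -1 -0.985 -0.1662 0 0" --pt "-0.1767 -1 -0.985 -0.1662 0 0" --pt "-0.1767 -1 -0.985 -0.1662 0 0" --pt "-0.1767 -1 -0.985 -0.1662 0 0" --fingers -1

```text
clock: 1.6
ee_pos: [0.5247, 0.0211, 0.3002]
tcp_rot: [[0.0, -0.997, -0.071], [-0.003, -0.071, 0.997], [-1.0, -0.0, -0.003]]
ft_force: [-0.4, 0.1, -1.0]
gripper_width: 0.0879
```

>>> apply_moves --pt "0 0 0 0 0 0" --pt "0 0 0 0 0 0" --pt "0 0 0 0 0 0"

```text
clock: 1.98
ee_pos: [0.5241, 0.0227, 0.3]
tcp_rot: [[-0.0, -0.997, -0.073], [-0.002, -0.073, 0.997], [-1.0, 0.0, -0.002]]
ft_force: [-0.3, 0.2, 0.6]
gripper_width: 0.0881
```

```bash
python3 - <<'E'
from h import *
st();c=snap('wrist','w1');print(np.round(c['camera_from_world'],3))
E
```

```text
t 1.98 p [0.5241 0.0227 0.3   ] w 0.0881 F [-0.3  0.2  0.6]
[[-0.    -0.997 -0.073]
 [-0.002 -0.073  0.997]
 [-1.     0.    -0.002]] [-0.39  0.23  0.32  1.78 -0.08  1.14  1.59]
[[-0.073  0.997 -0.002  0.017]
 [ 0.953  0.071  0.295 -0.567]
 [ 0.295  0.02  -0.955  0.318]
 [ 0.     0.     0.     1.   ]]
```

View pics/w1.png

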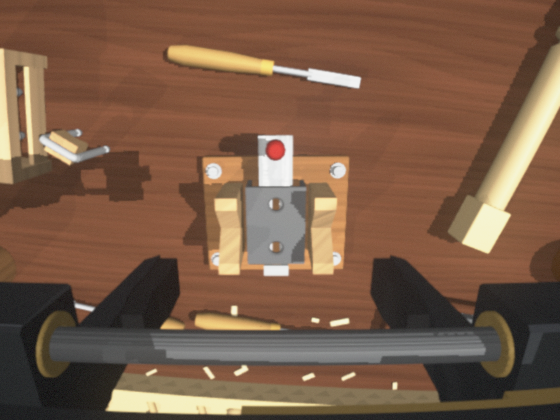

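The wrist view shows the cradle square to the image: holes at (276,204) and (276,247), knob at (276,150), and the plate between u = 247 and 305.

```bash
python3 - <<'E'
from h import *
i=cv2.imread('pics/w1.png');hsv=cv2.cvtColor(i,cv2.COLOR_BGR2HSV)
m=((hsv[...,0]<6)|(hsv[...,0]>174))&(hsv[...,1]>190)&(hsv[...,2]>90);m[:120]=0;m[180:]=0;m[:,:250]=0;m[:,300:]=0
ys,xs=np.nonzero(m);print('knob px',xs.mean(),ys.mean(),xs.min(),xs.max(),ys.min(),ys.max())
crop('w1',225,125,110,160,4,'wc');crop('w1',200,120,150,160,5,'w2')
h1=atz('w1',276,204,.0605);h2=atz('w1',276,247,.0605);print(h1,h2,(h1+h2)/2,np.linalg.norm(h1-h2))
print(atz('w1',xs.mean(),ys.mean(),.095))
b=[atz('w1',*q,.02) for q in((213,171),(338,171),(335,259),(217,259))];print(np.round(b,4),np.mean(b,0))
E
```

```text
<stdin>:4: RuntimeWarning: Mean of empty slice.
  ret = ret.dtype.type(ret / rcount)
Traceback (most recent call last):
ValueError: zero-size array to reduction operation minimum which has no identity
```

```bash
python3 - <<'E'
from h import *
i=cv2.imread('pics/w1.png').astype(int);print(i[150,276])
m=(i[...,2]>110)&(i[...,1]<0.4*i[...,2])&(i[...,0]<.4*i[...,2]);m[:120]=0;m[180:]=0;m[:,:255]=0;m[:,297:]=0
m=(m&(abs(i[...,1]-i[...,0])<25))
ys,xs=np.nonzero(m);print('knob px',len(xs),np.median(xs),np.median(ys),np.percentile(xs,[2,98]),np.percentile(ys,[2,98]))
crop('w1',200,130,150,118*1,5,'w2');crop('w1',200,130,150,150,4,'w2')
h1=atz('w1',276,204,.0605);h2=atz('w1',276,247,.0605);print(h1,h2,(h1+h2)/2,np.linalg.norm(h1-h2))
print(atz('w1',276,150,.095))
b=[atz('w1',*q,.02) for q in((213,171),(338,171),(335,259),(217,259))];print(np.round(b,4),np.mean(b,0))
E
```

```text
[ 69  75 226]
knob px 221 275.0 150.0 [268.  282.6] [142. 157.]
[0.56652669 0.02630563 0.0605    ] [0.62196972 0.03044565 0.0605    ] [0.59424821 0.02837564 0.0605    ] 0.055597386567162524
[0.49778277 0.02113284 0.095     ]
[[ 0.5403 -0.0566  0.02  ]
 [ 0.5284  0.1031  0.02  ]
 [ 0.6511  0.1145  0.02  ]
 [ 0.6632 -0.0483  0.02  ]] [0.5957599 0.028199  0.02     ]
```

View pics/w2.png

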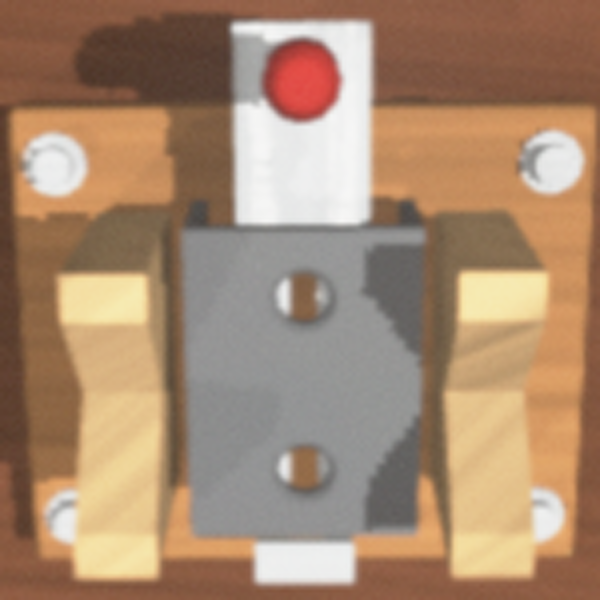

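The plate, the holes, and the slide's narrow slots showing in them put the slide at or near locked. Cradle: centre (0.5945, 0.0284), yaw 4.3°. Knob at (0.498, 0.021), so I'll grip it across y.

```bash
python3 - <<'E'
from h import *
R=down(np.radians(94.3))
print(rel([.498,.0213,.14],R),rel([.498,.0213,.072],R))
E
```

```text
[0.3202, 0.0523, 0.0021, -0.0008, -0.0013, -0.0001] [0.4562, 0.0523, 0.0025, -0.0008, -0.0013, -0.0001]
```

>>> apply_moves --pt "0.16 0.0523 0.0023 0 -0.001 0" --pt "0.25 0.0523 0.0023 0 -0.001 0" --pt "0.32 0.0523 0.0023 0 -0.001 0" --pt "0.37 0.0523 0.0023 0 -0.001 0" --pt "0.41 0.0523 0.0023 0 -0.001 0" --pt "0.44 0.0523 0.0023 0 -0.001 0" --pt "0.456 0.0523 0.0023 0 -0.001 0" --pt "0.456 0.0523 0.0023 0 -0.001 0" --pt "0.456 0.0523 0.0023 0 -0.001 0"

```text
clock: 3.15
ee_pos: [0.4985, 0.0213, 0.0727]
tcp_rot: [[0.001, -0.997, -0.073], [-0.0, -0.073, 0.997], [-1.0, -0.001, -0.0]]
ft_force: [0.6, 0.5, 0.9]
gripper_width: 0.0882
```

>>> apply_moves --pt "0 0 0 0 0 0" --pt "0 0 0 0 0 0" --pt "0 0 0 0 0 0" --pt "0 0 0 0 0 0" --pt "0 0 0 0 0 0" --pt "0 0 0 0 0 0" --fingers 1 --force 20

```text
clock: 3.9
ee_pos: [0.4985, 0.0213, 0.0727]
tcp_rot: [[0.001, -0.997, -0.073], [-0.0, -0.073, 0.997], [-1.0, -0.001, -0.0]]
ft_force: [0.2, 0.2, 0.2]
gripper_width: 0.0303
```

>>> apply_moves --pt "0 0 0 0 0 0" --pt "0 0 0 0 0 0" --pt "0 0 0 0 0 0"

```text
clock: 4.28
ee_pos: [0.4992, 0.021, 0.0733]
tcp_rot: [[0.002, -0.997, -0.073], [-0.0, -0.073, 0.997], [-1.0, -0.002, -0.001]]
ft_force: [-0.7, -0.1, 5.9]
gripper_width: 0.0014
```

>>> apply_moves --pt "0 0.01 0 0 0 0" --pt "0 0.02 0 0 0 0" --pt "0 0.03 0 0 0 0" --pt "0 0.038 0 0 0 0" --pt "0 0.044 0 0 0 0" --pt "0 0.048 0 0 0 0" --pt "0 0.052 0 0 0 0" --pt "0 0.056 0 0 0 0" --pt "0 0.056 0 0 0 0"

```text
clock: 5.4
ee_pos: [0.4711, 0.0189, 0.0732]
tcp_rot: [[0.002, -0.997, -0.073], [-0.0, -0.073, 0.997], [-1.0, -0.002, -0.001]]
ft_force: [-0.7, 0.4, 0.9]
gripper_width: 0.0005
```

The fingers shut past the knob, so I'll look.

```bash
python3 - <<'E'
from h import *
snap('wrist','w3');snap('scene','s3');snap('top','t3')
crop('s3',215,150,110,100,4,'x1');crop('t3',255,190,85,80,4.7,'x2')
a=cv2.resize(cv2.imread('pics/x1.png'),(400,360));b=cv2.resize(cv2.imread('pics/x2.png'),(382,360))
cv2.imwrite('pics/x.png',np.hstack([a,b]))
E
```

```text
(no output)
```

View pics/x.png

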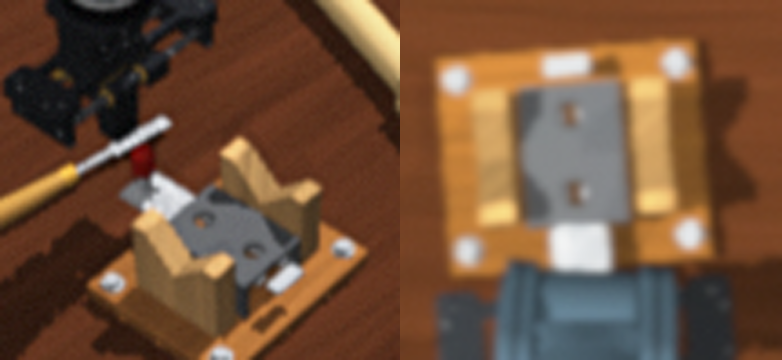

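The knob hasn't moved: the scene pixel is still (254,194), and the fingers are shut on its -x side. The scene camera also put the cradle about 5 mm further in +x, so I'll fuse the views.

```bash
python3 - <<'E'
from h import *
from scipy.optimize import least_squares
def red(f,box):
    i=cv2.imread(f'pics/{f}.png').astype(int);x,y,w,h=box;s=i[y:y+h,x:x+w]
    m=(s[...,2]>80)&(s[...,1]<.42*s[...,2])&(abs(s[...,1]-s[...,0])<22)
    n,l,stt,c=cv2.connectedComponentsWithStats(m.astype(np.uint8)); k=1+np.argmax(stt[1:,4]); print(f,c[k]+[x,y],stt[k]); return (f,*(c[k]+[x,y]))
o=[red('scene0',(245,180,20,25)),red('top0',(285,245,20,20)),red('w1',(255,130,42,45)),red('w3',(150,30,260,200)),red('s3',(245,180,20,25))]
for f,u,v in o: print(f,[np.round(atz(f,u,v,z),4)[:2] for z in(.085,.098)])
P=tri(o[:4]);print('tri',P,[np.round(proj(f,P)-[u,v],1) for f,u,v in o])
# holes in scene pictures: project hypothesised centres
for c in((.5945,.0284),(.598,.0285)):
    for s in(-1,1):
        q=[c[0]+s*.028*np.cos(.075),c[1]+s*.028*np.sin(.075),.0605]; print(c,s,[np.round(proj(f,q),1) for f in('scene0','top0','w1','w3')])
s=np.load('pics/w3.npz')['T'];print(np.round(s,3))
crop('w3',140,20,280,400,1,'w3c')
E
```

```text
scene0 [253.65116279 193.1627907 ] [ 6  9  7 10 43]
top0 [295.58823529 254.88235294] [ 9  8  4  5 17]
w1 [275.14468085 149.57446809] [ 12  11  17  18 235]Traceback (most recent call last):
  File "<stdin>", line 7, in <module>
  File "<stdin>", line 6, in red
    return _wrapfunc(a, 'argmax', axis=axis, out=out, **kwds)
    return bound(*args, **kwds)
ValueError: attempt to get argmax of an empty sequence
```

View pics/w3.png

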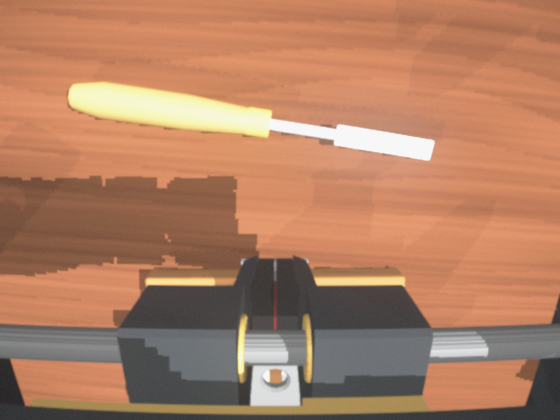

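The wrist view shows the shut fingers at (275,260), a red sliver of the knob behind them at about (275,300), and a bracket hole at (275,378).

```bash
python3 - <<'E'
from h import *
s=st(); p=np.array(s['ee_pos']);R=np.array(s['tcp_rot'])
print('TCP px w3',proj('w3',p),proj('w3',p+R@[-.019,0,0]),'front',proj('w3',p+R@[0,.009,0]))
h=atz('w3',275,378,.0605);print('near hole',h,'-> centre x',h[0]+.028*np.cos(.075),h[1]+.0021)
o=[('scene0',254,193.6),('top0',295.6,254.9),('w1',275.3,149.8)]
for f,u,v in o: print(f,[np.round(atz(f,u,v,z),4)[:2] for z in(.085,.098)])
P=tri(o);print('tri',P,[np.round(proj(f,P)-[u,v],1) for f,u,v in o])
for c in((.5945,.0284),(.599,.0285)):
    for s in(-1,1):
        q=[c[0]+s*.028*np.cos(.075),c[1]+s*.028*np.sin(.075),.0605]; print(c,s,[np.round(proj(f,q),1) for f in('scene0','top0','w1','w3')])
E
```

```text
t 5.55 p [0.4714 0.0189 0.0732] w 0.0002 F [ 0.1 -0.4  0.4]
[[ 0.002 -0.997 -0.073]
 [-0.    -0.073  0.997]
 [-1.    -0.002 -0.001]] [-0.33  0.47  0.24  2.11 -0.2   0.58  1.69]
TCP px w3 [275.74381967 253.83269362] [275.86530884 270.40623842] front [275.75801498 237.73334244]
near hole [0.56425462 0.02536253 0.0605    ] -> centre x 0.5921759022026561 0.027462532478800906
scene0 [array([0.4977, 0.0221]), array([0.5078, 0.0139])]
top0 [array([0.4959, 0.0197]), array([0.496 , 0.0197])]
w1 [array([0.4989, 0.0205]), array([0.4972, 0.0204])]
tri [0.49777856 0.02049137 0.08636707] [array([-0.4, -0. ]), array([-0.3, -0.6]), array([ 0.1, -0.9])]
(0.5945, 0.0284) -1 [array([270.3, 209.7]), array([293.5, 232.4]), array([276., 204.]), array([276.2, 380.9])]
(0.5945, 0.0284) 1 [array([283.8, 218.5]), array([292.3, 214.8]), array([276. , 247.3]), array([276.2, 442.6])]
(0.599, 0.0285) -1 [array([271.3, 210.4]), array([293.5, 231. ]), array([275.8, 207.6]), array([275.8, 386.3])]
(0.599, 0.0285) 1 [array([284.9, 219.3]), array([292.2, 213.3]), array([275.8, 250.7]), array([275.9, 447.1])]
```

```bash
python3 - <<'E'
from h import *
s=get_state(); p=np.array(s['ee_pos']);R=np.array(s['tcp_rot'])
print('s3 TCP',proj('s3',p),'20mm up',proj('s3',p+[0,0,.02]),'20mm +x',proj('s3',p+[.02,0,0]))
K,k1,T=load('w3');print('cam pos',-T[:3,:3].T@T[:3,3], 'rel tool',R.T@(-T[:3,:3].T@T[:3,3]-p), 'cam axes in tool\n',np.round(R.T@T[:3,:3].T,3))
K,k1,T=load('w1');p1=np.array([.5241,.0227,.3]);R1=np.array([[0,-.997,-.073],[-.002,-.073,.997],[-1,0,-.002]])
for y in(-.009,0,.009):
  for x in (0,-.019,-.04): print(y,x,[np.round(proj('w3',p+R@[x,y,z])) for z in(-.02,.02)],[np.round(proj('w1',p1+R1@[x,y,z])) for z in(-.044,.044)])
# enlarged fingertip views
crop('s3',225,160,50,50,8,'y1');a=cv2.imread('pics/y1.png');crop('w3',215,235,120,120,400/120,'y2');b=cv2.imread('pics/y2.png')
cv2.imwrite('pics/y.png',np.hstack([a,b[:400,:390]]))
E
```

```text
s3 TCP [247.88816217 192.54195516] 20mm up [247.51838542 188.03394907] 20mm +x [252.10042458 195.73008519]
cam pos [0.39470919 0.01284754 0.24412578] rel tool [-0.17105095  0.0765534  -0.00057793] cam axes in tool
 [[-0.    -0.295  0.955]
 [-0.    -0.955 -0.295]
 [ 1.    -0.     0.   ]]
-0.009 0 [array([238., 269.]), array([314., 269.])] [array([193., 269.]), array([359., 269.])]
-0.009 -0.019 [array([234., 287.]), array([318., 287.])] [array([184., 286.]), array([367., 286.])]
-0.009 -0.04 [array([229., 312.]), array([323., 312.])] [array([173., 311.]), array([379., 311.])]
0 0 [array([237., 254.]), array([314., 254.])] [array([192., 253.]), array([360., 253.])]
0 -0.019 [array([233., 270.]), array([318., 270.])] [array([183., 270.]), array([369., 270.])]
0 -0.04 [array([228., 293.]), array([324., 293.])] [array([171., 292.]), array([381., 292.])]
0.009 0 [array([237., 238.]), array([315., 238.])] [array([190., 237.]), array([361., 237.])]
0.009 -0.019 [array([233., 253.]), array([319., 253.])] [array([181., 252.]), array([370., 252.])]
0.009 -0.04 [array([227., 274.]), array([325., 274.])] [array([169., 273.]), array([383., 273.])]
```

View pics/y.png

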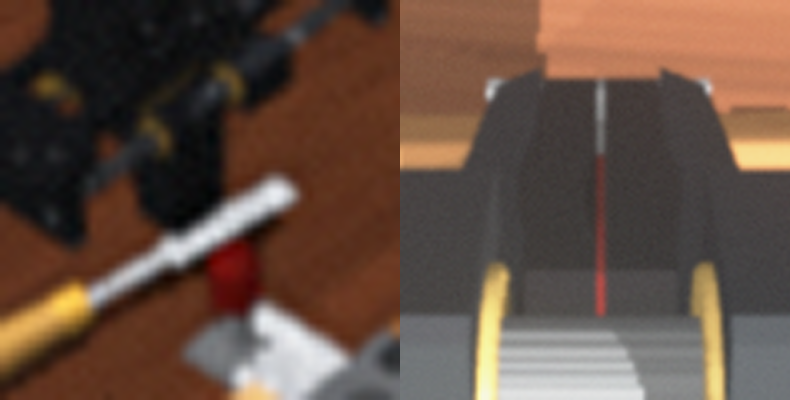

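In both views the visible fingertips sit about 20 mm above the reported TCP. In the scene crop the tips are at about v = 188, where the TCP projects to 192.5. In the wrist view the front edge is at v = 258, against 238 expected. So the fingers only caught the rounded top of the knob. I'll grip lower, at TCP z of about 0.058.

>>> apply_moves --pt "-0.04 0 0 0 0 0" --pt "-0.1 0 0 0 0 0" --pt "-0.12 0 0 0 0 0" --pt "-0.12 0 0 0 0 0" --pt "-0.12 0 0 0 0 0" --pt "-0.12 -0.056 0 0 0 0" --pt "-0.12 -0.056 0 0 0 0" --fingers -1

```text
clock: 6.42
ee_pos: [0.5, 0.0211, 0.1325]
tcp_rot: [[0.002, -0.997, -0.073], [-0.001, -0.073, 0.997], [-1.0, -0.002, -0.001]]
ft_force: [-0.5, -0.9, 0.2]
gripper_width: 0.0683
```

```bash
python3 - <<'E'
from h import *
st();print(rel([.4995,.0210,.057],down(np.radians(94.3))))
E
```

```text
t 6.42 p [0.5    0.0211 0.1325] w 0.0683 F [-0.5 -0.9  0.2]
[[ 0.002 -0.997 -0.073]
 [-0.001 -0.073  0.997]
 [-1.    -0.002 -0.001]] [-0.36  0.4   0.28  2.01 -0.16  0.75  1.66]
[0.151, 0.0014, 0.0, -0.0009, -0.0005, 0.001]
```

>>> apply_moves --pt "0.03 0.001 0 0 0 0.001" --pt "0.06 0.001 0 0 0 0.001" --pt "0.09 0.001 0 0 0 0.001" --pt "0.11 0.001 0 0 0 0.001" --pt "0.125 0.001 0 0 0 0.001" --pt "0.14 0.001 0 0 0 0.001" --pt "0.15 0.001 0 0 0 0.001" --pt "0.15 0.001 0 0 0 0.001"

```text
clock: 7.42
ee_pos: [0.4996, 0.021, 0.0573]
tcp_rot: [[-0.0, -0.997, -0.073], [-0.001, -0.073, 0.997], [-1.0, 0.0, -0.001]]
ft_force: [-0.1, -0.5, -0.3]
gripper_width: 0.0882
```

>>> apply_moves --pt "0 0 0 0 0 0" --pt "0 0 0 0 0 0" --pt "0 0 0 0 0 0" --pt "0 0 0 0 0 0" --pt "0 0 0 0 0 0" --pt "0 0 0 0 0 0" --pt "0 0 0 0 0 0" --pt "0 0 0 0 0 0" --pt "0 0 0 0 0 0" --fingers 1 --force 20

```text
clock: 8.55
ee_pos: [0.4996, 0.0207, 0.0573]
tcp_rot: [[-0.0, -0.997, -0.073], [-0.001, -0.073, 0.997], [-1.0, 0.0, -0.001]]
ft_force: [0.1, -1.9, 0.1]
gripper_width: 0.0205
```

Gripped at 20.5 mm. Pulling out.

>>> apply_moves --pt "0 0.01 0 0 0 0" --pt "0 0.02 0 0 0 0" --pt "0 0.03 0 0 0 0" --pt "0 0.038 0 0 0 0" --pt "0 0.044 0 0 0 0" --pt "0 0.048 0 0 0 0" --pt "0 0.052 0 0 0 0" --pt "0 0.056 0 0 0 0" --pt "0 0.056 0 0 0 0"

```text
clock: 9.68
ee_pos: [0.4783, 0.019, 0.0581]
tcp_rot: [[0.013, -0.997, -0.073], [-0.001, -0.073, 0.997], [-1.0, -0.013, -0.002]]
ft_force: [19.0, -1.4, -21.3]
gripper_width: 0.0205
```

The slide moved 21 mm and hit its stop at 19 N. The knob started about 97 mm from the cradle centre, so it's now fully out. Next I'll release, rise and move over the leg.

>>> apply_moves --pt "0 -0.004 0 0 0 0" --pt "0 -0.004 0 0 0 0" --pt "0 -0.004 0 0 0 0" --pt "0 -0.004 0 0 0 0" --pt "-0.1 -0.004 0 0 0 0" --pt "-0.2 -0.004 0 0 0 0" --pt "-0.3 -0.004 0 0 0 0" --pt "-0.4 -0.004 0 0 0 0" --fingers -1

```text
clock: 10.68
ee_pos: [0.477, 0.0193, 0.2597]
tcp_rot: [[0.012, -0.997, -0.073], [-0.001, -0.073, 0.997], [-1.0, -0.012, -0.002]]
ft_force: [1.5, 0.6, -0.1]
gripper_width: 0.088
```

```bash
python3 - <<'E'
from h import *
st();print(rel([.456,.341,.25],down(np.radians(73.2))))
E
```

```text
t 10.68 p [0.477  0.0193 0.2597] w 0.088 F [ 1.5  0.6 -0.1]
[[ 0.012 -0.997 -0.073]
 [-0.001 -0.073  0.997]
 [-1.    -0.012 -0.002]] [-0.43  0.18  0.34  1.95 -0.06  1.01  1.58]
[0.0181, -0.0048, 0.6447, 0.1831, 0.0, 0.0061]
```

>>> apply_moves --pt "0.0181 -0.0048 0.3 0.09 0 0.006" --pt "0.0181 -0.0048 0.6447 0.1831 0 0.006" --pt "0.0181 -0.0048 0.6447 0.1831 0 0.006" --pt "0.0181 -0.0048 0.6447 0.1831 0 0.006" --pt "0.0181 -0.0048 0.6447 0.1831 0 0.006" --pt "0.0181 -0.0048 0.6447 0.1831 0 0.006" --pt "0.0181 -0.0048 0.6447 0.1831 0 0.006" --pt "0.0181 -0.0048 0.6447 0.1831 0 0.006" --pt "0.0181 -0.0048 0.6447 0.1831 0 0.006"

```text
clock: 11.8
ee_pos: [0.4568, 0.3388, 0.2502]
tcp_rot: [[0.001, -0.956, 0.292], [-0.001, 0.292, 0.956], [-1.0, -0.001, -0.0]]
ft_force: [0.3, -0.6, 0.2]
gripper_width: 0.0883
```

```bash
python3 - <<'E'
from h import *
st();snap('wrist','w4');snap('top','t4')
i=cv2.imread('pics/w4.png');t=cv2.resize(cv2.imread('pics/t4.png')[190:270,255:340],(240,226));i[:226,:240]=t if False else i[:226,:240]
cv2.imwrite('pics/w4v.png',np.hstack([i,np.vstack([t,np.zeros((194,240,3),np.uint8)])]))
# knob in top
z=.1;print('knob expected',proj('t4',[.4768,.0196,.098]))
E
```

```text
t 11.8 p [0.4568 0.3388 0.2502] w 0.0883 F [ 0.3 -0.6  0.2]
[[ 0.001 -0.956  0.292]
 [-0.001  0.292  0.956]
 [-1.    -0.001 -0.   ]] [-0.87  0.36  0.2   1.73 -0.08  1.06  0.63]
knob expected [295.61862504 261.21093237]
```

View pics/w4v.png

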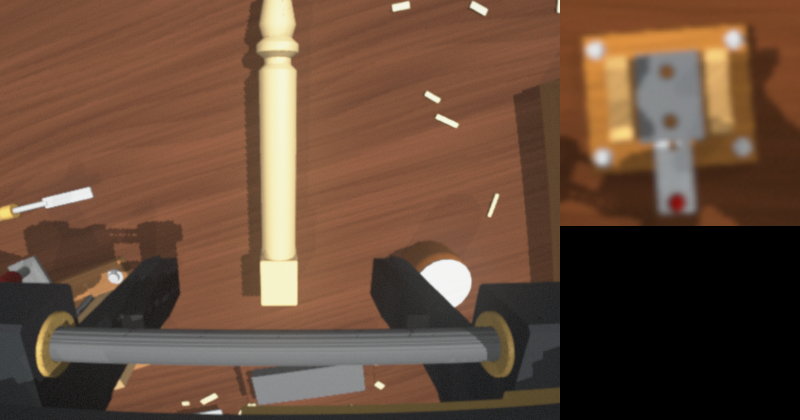

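The leg runs vertically in the view: block/shank joint at (279,260), shank end at (277,67). In the top inset the knob is at (296,262), where fully out was expected at (295.6,261.2), so the slide is open.

```bash
python3 - <<'E'
from h import *
i=cv2.cvtColor(cv2.imread('pics/w4.png'),cv2.COLOR_BGR2HSV).astype(int)
B=cv2.imread('pics/w4.png').astype(int)
L=[]
for v in range(90,250,20):
    r=(B[v,:,0]>105)&(B[v,:,1]>150); x=np.nonzero(r[240:320])[0]+240
    e=(x.min()-.5,x.max()+.5); 
    # silhouettes of a cylinder ~ axis z=.022 ; midpoint ray at z .022
    m=atz('w4',(e[0]+e[1])/2,v,.030);w=np.linalg.norm(atz('w4',e[0],v,.024)-atz('w4',e[1],v,.024)); L.append(m[:2]); print(v,e,np.round(m[:2],4),round(w,4))
L=np.array(L);d=L[0]-L[-1];d/=np.linalg.norm(d);print('dir',np.degrees(np.arctan2(d[1],d[0])))
c=atz('w4',278.5,261,.044)[:2];f=atz('w4',277,66.5,.035)[:2];print('join',c,'end',f,np.linalg.norm(f-c),'mid',c+d*.1,f-d*.11, 'proj on axis',L[-1]+d*(d@(c-L[-1])+.1))
E
```

```text
90 (np.float64(260.5), np.float64(295.5)) [0.3747 0.367 ] 0.0372
110 (np.float64(260.5), np.float64(295.5)) [0.3942 0.3611] 0.0377
130 (np.float64(260.5), np.float64(295.5)) [0.4143 0.355 ] 0.0382
150 (np.float64(261.5), np.float64(295.5)) [0.435  0.3493] 0.0377
170 (np.float64(261.5), np.float64(295.5)) [0.4562 0.3429] 0.0383
190 (np.float64(262.5), np.float64(295.5)) [0.4782 0.3368] 0.0377
210 (np.float64(262.5), np.float64(294.5)) [0.5006 0.3295] 0.0372
230 (np.float64(262.5), np.float64(294.5)) [0.5239 0.3224] 0.0379
dir 163.38192371574996
join [0.55550735 0.3127642 ] end [0.35245907 0.37260566] 0.21168279158841719 mid [0.45968411 0.34136327] [0.45786463 0.34114669] proj on axis [0.45975241 0.34159213]
```

```bash
python3 - <<'E'
from h import *
R=down(np.radians(73.4))
print(rel([.4585,.3416,.06],R),rel([.4585,.3416,.004],R))
E
```

```text
[0.3805, -0.0024, 0.005, -0.0028, 0.0, 0.0003] [0.4925, -0.0024, 0.005, -0.0028, 0.0, 0.0003]
```

>>> apply_moves --pt "0.12 -0.0024 0.005 -0.0028 0 0" --pt "0.24 -0.0024 0.005 -0.0028 0 0" --pt "0.33 -0.0024 0.005 -0.0028 0 0" --pt "0.38 -0.0024 0.005 -0.0028 0 0" --pt "0.41 -0.0024 0.005 -0.0028 0 0" --pt "0.44 -0.0024 0.005 -0.0028 0 0" --pt "0.46 -0.0024 0.005 -0.0028 0 0" --pt "0.475 -0.0024 0.005 -0.0028 0 0" --pt "0.485 -0.0024 0.005 -0.0028 0 0" --pt "0.485 -0.0024 0.005 -0.0028 0 0"

```text
clock: 13.15
ee_pos: [0.4585, 0.3416, 0.0077]
tcp_rot: [[0.0, -0.958, 0.286], [-0.0, 0.286, 0.958], [-1.0, -0.0, -0.0]]
ft_force: [0.1, 0.7, 0.6]
gripper_width: 0.0883
```

```bash
python3 - <<'E'
from h import *
s=st();snap('wrist','w5');snap('scene','s5')
p=np.array(s['ee_pos']);R=np.array(s['tcp_rot'])
print([np.round(proj('s5',p+R@[x,0,.06]),1) for x in(0,-.02)],[np.round(proj('s5',p+R@[x,0,-.06]),1) for x in(0,-.02)])
crop('s5',255,105,120,105,400/105,'s5c');a=cv2.resize(cv2.imread('pics/w5.png'),(440,330));b=cv2.resize(cv2.imread('pics/s5c.png'),(360,330));cv2.imwrite('pics/v5.png',np.hstack([a,b]))
E
```

```text
t 13.15 p [0.4585 0.3416 0.0077] w 0.0883 F [0.1 0.7 0.6]
[[ 0.    -0.958  0.286]
 [-0.     0.286  0.958]
 [-1.    -0.    -0.   ]] [-0.82  0.7   0.13  1.87 -0.16  0.58  0.7 ]
[array([328. , 153.9]), array([328.4, 149.6])] [array([299.2, 164.3]), array([299.3, 160. ])]
```

View pics/v5.png

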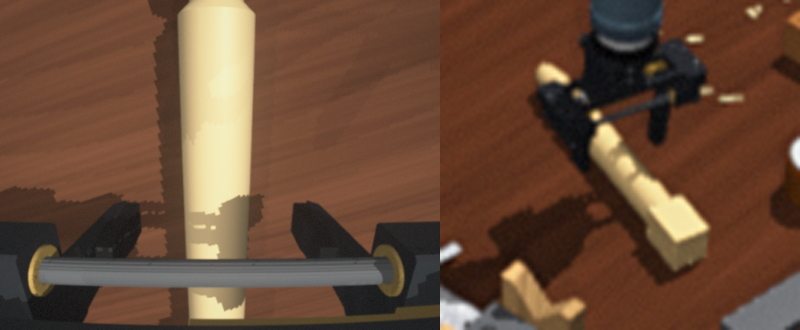

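The image again puts the fingertips at about z = 26 mm with the TCP reported at 8 mm. I'll lower in small steps and watch the force.

>>> apply_moves --pt "0.006 0 0 0 0 0" --pt "0.012 0 0 0 0 0" --pt "0.016 0 0 0 0 0" --pt "0.016 0 0 0 0 0"

```text
clock: 13.75
ee_pos: [0.4586, 0.3417, -0.0002]
tcp_rot: [[0.001, -0.958, 0.286], [-0.0, 0.286, 0.958], [-1.0, -0.001, 0.0]]
ft_force: [0.4, -0.2, -0.2]
gripper_width: 0.0881
```

>>> apply_moves --pt "0.005 0 0 0 0 0" --pt "0.01 0 0 0 0 0" --pt "0.01 0 0 0 0 0"

```text
clock: 14.12
ee_pos: [0.4585, 0.3415, -0.0054]
tcp_rot: [[0.0, -0.958, 0.286], [-0.0, 0.286, 0.958], [-1.0, -0.0, -0.0]]
ft_force: [0.6, -0.6, -0.6]
gripper_width: 0.088
```

TCP z is below the bench with no contact, so the offset is real. I'll go a little deeper, then grip.

>>> apply_moves --pt "0.005 0 0 0 0 0" --pt "0.01 0 0 0 0 0" --pt "0.012 0 0 0 0 0" --pt "0.012 0 0 0 0 0"

```text
clock: 14.62
ee_pos: [0.4584, 0.3415, -0.0116]
tcp_rot: [[0.0, -0.958, 0.286], [-0.0, 0.286, 0.958], [-1.0, -0.0, -0.0]]
ft_force: [-0.4, -0.3, 0.1]
gripper_width: 0.0884
```

>>> apply_moves --pt "0 0 0 0 0 0" --pt "0 0 0 0 0 0" --pt "0 0 0 0 0 0" --pt "0 0 0 0 0 0" --pt "0 0 0 0 0 0" --pt "0 0 0 0 0 0" --pt "0 0 0 0 0 0" --fingers 1 --force 30

```text
clock: 15.5
ee_pos: [0.4584, 0.3415, -0.0115]
tcp_rot: [[0.0, -0.958, 0.286], [-0.0, 0.286, 0.958], [-1.0, -0.0, -0.0]]
ft_force: [-0.0, -0.2, 0.1]
gripper_width: 0.0392
```

>>> apply_moves --pt "-0.02 0 0 0 0 0" --pt "-0.06 0 0 0 0 0" --pt "-0.14 0 0 0 0 0" --pt "-0.22 0 0 0 0 0" --pt "-0.3 0 0 0 0 0" --pt "-0.38 0 0 0 0 0" --pt "-0.42 0 0 0 0 0" --pt "-0.42 0 0 0 0 0"

```text
clock: 16.5
ee_pos: [0.4593, 0.3422, 0.201]
tcp_rot: [[0.003, -0.958, 0.286], [0.003, 0.286, 0.958], [-1.0, -0.002, 0.003]]
ft_force: [0.4, -0.5, -4.9]
gripper_width: 0.0393
```

```bash
python3 - <<'E'
from h import *
st();R=down(np.radians(4.3));print(rel([.5945,.0284,.20],R))
E
```

```text
t 16.5 p [0.4593 0.3422 0.201 ] w 0.0393 F [ 0.4 -0.5 -4.9]
[[ 0.003 -0.958  0.286]
 [ 0.003  0.286  0.958]
 [-1.    -0.002  0.003]] [-0.87  0.42  0.2   1.77 -0.1   0.96  0.65]
[0.0013, -0.4386, -0.524, 0.6029, 0.0022, 0.0]
```

>>> apply_moves --pt "0.001 -0.04 -0.05 0.06 0.002 0" --pt "0.001 -0.09 -0.11 0.13 0.002 0" --pt "0.001 -0.15 -0.18 0.2 0.002 0" --pt "0.001 -0.21 -0.25 0.28 0.002 0" --pt "0.001 -0.27 -0.32 0.36 0.002 0" --pt "0.001 -0.33 -0.39 0.44 0.002 0" --pt "0.001 -0.38 -0.45 0.52 0.002 0" --pt "0.001 -0.42 -0.5 0.58 0.002 0" --pt "0.001 -0.4386 -0.524 0.6029 0.002 0" --pt "0.001 -0.4386 -0.524 0.6029 0.002 0" --pt "0.001 -0.4386 -0.524 0.6029 0.002 0" --pt "0.001 -0.4386 -0.524 0.6029 0.002 0"

```text
clock: 18.0
ee_pos: [0.5942, 0.0301, 0.2]
tcp_rot: [[-0.0, -0.078, 0.997], [0.001, 0.997, 0.078], [-1.0, 0.001, 0.0]]
ft_force: [0.2, 0.4, -3.7]
gripper_width: 0.0394
```

```bash
python3 - <<'E'
from h import *
s=st();R=down(np.radians(4.3));print(rel([.5945,.0284,.11],R),rel([.5945,.0284,.0585],R))
snap('wrist','w6');snap('scene','s6')
p=np.array(s['ee_pos']);Rt=np.array(s['tcp_rot'])
# leg pose in hand via scene & wrist: predicted pixels
for n in('w6','s6'):
  for y in(-.16,-.1,0,.11,.19): print(n,y,np.round(proj(n,p+Rt@[-.0335,y,0])))
E
```

```text
t 18.0 p [0.5942 0.0301 0.2   ] w 0.0394 F [ 0.2  0.4 -3.7]
[[-0.    -0.078  0.997]
 [ 0.001  0.997  0.078]
 [-1.     0.001  0.   ]] [-0.52  0.5   0.54  1.73 -0.3   1.    0.21]
[0.1801, -0.0037, 0.0004, 0.0015, 0.0, -0.0006] [0.2831, -0.0038, 0.0004, 0.0015, 0.0, -0.0006]
w6 -0.16 [274. 519.]
w6 -0.1 [274. 450.]
w6 0 [274. 284.]
w6 0.11 [274.   1.]
w6 0.19 [ 274. -242.]
s6 -0.16 [236. 203.]
s6 -0.1 [252. 191.]
s6 0 [276. 172.]
s6 0.11 [301. 153.]
s6 0.19 [318. 140.]
```

>>> apply_moves --pt "0.06 -0.0037 0 0.0015 0 0" --pt "0.13 -0.0037 0 0.0015 0 0" --pt "0.18 -0.0037 0 0.0015 0 0" --pt "0.21 -0.0037 0 0.0015 0 0" --pt "0.23 -0.0037 0 0.0015 0 0" --pt "0.245 -0.0037 0 0.0015 0 0" --pt "0.258 -0.0037 0 0.0015 0 0" --pt "0.268 -0.0037 0 0.0015 0 0" --pt "0.268 -0.0037 0 0.0015 0 0"

```text
clock: 19.23
ee_pos: [0.5944, 0.0278, 0.066]
tcp_rot: [[-0.0, -0.074, 0.997], [0.001, 0.997, 0.074], [-1.0, 0.001, -0.0]]
ft_force: [0.2, -0.0, -2.2]
gripper_width: 0.0396
```

>>> apply_moves --pt "0.003 0 0 0 0 0" --pt "0.006 0 0 0 0 0" --pt "0.009 0 0 0 0 0" --pt "0.012 0 0 0 0 0" --pt "0.014 0 0 0 0 0" --pt "0.014 0 0 0 0 0"

```text
clock: 19.98
ee_pos: [0.595, 0.0278, 0.0592]
tcp_rot: [[0.001, -0.074, 0.997], [0.001, 0.997, 0.074], [-1.0, 0.001, 0.001]]
ft_force: [1.6, -0.3, -1.6]
gripper_width: 0.0395
```

>>> apply_moves --pt "0.002 0 0 0 0 0" --pt "0.004 0 0 0 0 0" --pt "0.005 0 0 0 0 0" --pt "0.005 0 0 0 0 0"

```text
clock: 20.48
ee_pos: [0.5959, 0.0278, 0.0583]
tcp_rot: [[0.003, -0.074, 0.997], [0.001, 0.997, 0.074], [-1.0, 0.001, 0.003]]
ft_force: [-3.4, 0.3, 11.6]
gripper_width: 0.0396
```

The leg is seated, with 12 N of support. Releasing.

>>> apply_moves --pt "-0.002 0 0 0 0 0" --pt "-0.002 0 0 0 0 0" --pt "-0.002 0 0 0 0 0" --pt "-0.002 0 0 0 0 0" --pt "-0.002 0 0 0 0 0" --pt "-0.05 0 0 0 0 0" --pt "-0.13 0 0 0 0 0" --pt "-0.25 0 0 0 0 0" --pt "-0.38 0 0 0 0 0" --pt "-0.38 0 0 0 0 0" --fingers -1

```text
clock: 21.72
ee_pos: [0.5984, 0.0271, 0.2532]
tcp_rot: [[0.012, -0.074, 0.997], [0.003, 0.997, 0.074], [-1.0, 0.002, 0.012]]
ft_force: [-0.6, 0.6, -0.5]
gripper_width: 0.0885
```

```bash
python3 - <<'E'
from h import *
s=st();snap('wrist','w7');snap('top','t7')
B=cv2.imread('pics/w7.png').astype(int)
c=[.5955,.0285];d=np.array([-.075,.997])
for y in(-.1,0,.11): print(y,np.round(proj('w7',[*(c+y*d),.112]),1),np.round(proj('t7',[*(c+y*d),.112]),1))
for v in range(20,420,25):
    x=np.nonzero((B[v,:,0]>100)&(B[v,:,1]>150)&(abs(np.arange(560)-275)<110))[0]
    print(v,(x.min(),x.max(),len(x)) if len(x) else None)
cv2.imwrite('pics/tt.png',np.hstack([cv2.resize(cv2.imread('pics/t7.png')[170:300,215:385],(400,306)),cv2.resize(cv2.imread('pics/w7.png'),(400,306))]))
print(rel([.482,-.315,.27],down(np.radians(93))))
E
```

```text
t 21.73 p [0.5984 0.0271 0.2532] w 0.0885 F [-0.6  0.6 -0.5]
[[ 0.012 -0.074  0.997]
 [ 0.003  0.997  0.074]
 [-1.     0.002  0.012]] [-0.54  0.44  0.58  1.67 -0.27  1.09  0.19]
-0.1 [270.1 286.5] [325.4 219.9]
0 [269.6 187.1] [292.8 222.3]
0.11 [268.9  56.3] [256.9 224.9]
20 (np.int64(253), np.int64(282), 30)
45 (np.int64(268), np.int64(268), 1)
70 (np.int64(248), np.int64(288), 41)
95 (np.int64(204), np.int64(336), 81)
120 (np.int64(218), np.int64(321), 87)
145 (np.int64(250), np.int64(288), 39)
170 (np.int64(166), np.int64(288), 96)
195 (np.int64(251), np.int64(288), 38)
220 (np.int64(251), np.int64(288), 38)
245 (np.int64(225), np.int64(316), 80)
270 (np.int64(253), np.int64(287), 35)
295 (np.int64(249), np.int64(292), 44)
320 (np.int64(250), np.int64(292), 43)
345 None
370 (np.int64(182), np.int64(374), 20)
395 (np.int64(207), np.int64(366), 20)
[-0.0451, -0.6666, -0.2772, -0.7743, 0.0021, 0.0008]
```

The leg is centred: its midline at u = 269.5 matches the rests' midlines at 270, and the block joint at v ≈ 287 was predicted at 286.5. Now on to the U-bolt.

>>> apply_moves --pt "-0.04 -0.08 -0.03 -0.08 0 0" --pt "-0.045 -0.2 -0.08 -0.18 0 0" --pt "-0.045 -0.32 -0.13 -0.27 0 0" --pt "-0.045 -0.44 -0.18 -0.36 0 0" --pt "-0.045 -0.56 -0.23 -0.45 0 0" --pt "-0.045 -0.6666 -0.2772 -0.54 0 0" --pt "-0.045 -0.6666 -0.2772 -0.63 0 0" --pt "-0.045 -0.6666 -0.2772 -0.72 0 0" --pt "-0.045 -0.6666 -0.2772 -0.7743 0.002 0" --pt "-0.045 -0.6666 -0.2772 -0.7743 0.002 0.001" --pt "-0.045 -0.6666 -0.2772 -0.7743 0.002 0.001"

```text
clock: 23.2
ee_pos: [0.4816, -0.3146, 0.2688]
tcp_rot: [[-0.002, -0.999, -0.05], [0.001, -0.05, 0.999], [-1.0, 0.002, 0.001]]
ft_force: [0.0, 0.9, 0.3]
gripper_width: 0.0884
```

```bash
python3 - <<'E'
from h import *
s=st();snap('wrist','w8')
for q in([.482,-.315,.124],[.482+.028,-.315,.124],[.482-.028,-.315,.124]):print(proj('w8',q))
crop('w8',160,120,230,170,3.4,'w8c')
E
```

```text
t 23.2 p [ 0.4816 -0.3146  0.2688] w 0.0884 F [0.  0.9 0.3]
[[-0.002 -0.999 -0.05 ]
 [ 0.001 -0.05   0.999]
 [-1.     0.002  0.001]] [ 0.21  0.37  0.38  1.69 -0.15  1.11  2.25]
[274.56997687 188.56429966]
[273.0668806  217.81918525]
[276.14883994 157.86168239]
```

View pics/w8c.png

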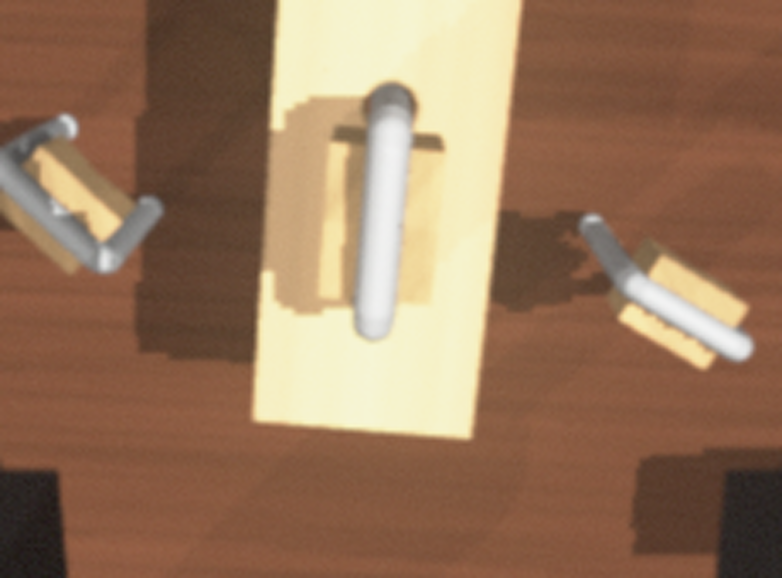

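The close view shows the large U-bolt standing in the rest. Its rod runs from crop (391,105) to (374,325), and the pad top is about (328–443, 145–303). Two clearly smaller U-bolts lie on either side.

```bash
python3 - <<'E'
from h import *
W=lambda x,y,z:atz('w8',160+x/3.4,120+y/3.4,z)
pad=[W(332,143,.112),W(443,150,.112),W(432,304,.112),W(320,302,.112)];print(np.round(pad,4));print('pad c',np.mean(pad,0),[round(np.linalg.norm(pad[i]-pad[i-1]),4) for i in range(4)])
a,b=W(391,130,.122),W(375,315,.122);d=b-a;print('rod',a,b,'yaw',np.degrees(np.arctan2(d[1],d[0])))
r=[W(279,0,.0795),W(253,420,.0795),W(472,438,.0795),W(522,0,.0795)];print(np.round(r,4));
for i,j in((0,1),(3,2)):
    e=r[j]-r[i];print(np.degrees(np.arctan2(e[1],e[0])))
e=r[1]-r[2];print('end edge',np.degrees(np.arctan2(e[1],e[0])))
u=np.array([np.cos(np.radians(-3)),np.sin(np.radians(-3))])
print('end of rod outer at z .112', W(374,340,.112),'-34 ->',W(374,340,.112)[0]-.034, 'board end -75mm', ((r[1]+r[2])/2)[:2]-.075*u)
E
```

```text
[[ 0.4606 -0.3317  0.112 ]
 [ 0.461  -0.3015  0.112 ]
 [ 0.5048 -0.3018  0.112 ]
 [ 0.5058 -0.3334  0.112 ]]
pad c [ 0.48303472 -0.31711185  0.112     ] [np.float64(0.0453), np.float64(0.0302), np.float64(0.0438), np.float64(0.0316)]
rod [ 0.45469088 -0.31597948  0.122     ] [ 0.50571621 -0.31780265  0.122     ] yaw -2.046337811261984
[[ 0.425  -0.3498  0.0795]
 [ 0.5562 -0.355   0.0795]
 [ 0.5589 -0.2846  0.0795]
 [ 0.4215 -0.2796  0.0795]]
-2.246191777333579
-2.0790091670139805
end edge -92.231705453411
end of rod outer at z .112 [ 0.51632673 -0.31769507  0.112     ] -34 -> 0.48232673408994875 board end -75mm [ 0.48265411 -0.31583096]
```

U-bolt at about (0.484, -0.317), yaw -2.1°. The seated leg and the gripped knob both show the wrist camera reading about 1.4 mm low in x, so I've corrected for that. I'll grip the pad's y faces with TCP at 0.073 m.

```bash
python3 - <<'E'
from h import *
print(rel([.484,-.317,.073],down(np.radians(87.9))))
E
```

```text
[0.3922, -0.0049, -0.0053, 0.0437, 0.0005, -0.0007]
```

>>> apply_moves --pt "0.08 -0.0049 -0.0053 0.0437 0.0005 0" --pt "0.17 -0.0049 -0.0053 0.0437 0.0005 0" --pt "0.24 -0.0049 -0.0053 0.0437 0.0005 0" --pt "0.28 -0.0049 -0.0053 0.0437 0.0005 0" --pt "0.31 -0.0049 -0.0053 0.0437 0.0005 0" --pt "0.335 -0.0049 -0.0053 0.0437 0.0005 0" --pt "0.36 -0.0049 -0.0053 0.0437 0.0005 0" --pt "0.38 -0.0049 -0.0053 0.0437 0.0005 0" --pt "0.392 -0.0049 -0.0053 0.0437 0.0005 0" --pt "0.392 -0.0049 -0.0053 0.0437 0.0005 0"

```text
clock: 24.5
ee_pos: [0.4839, -0.317, 0.0729]
tcp_rot: [[-0.002, -0.999, 0.037], [0.0, 0.037, 0.999], [-1.0, 0.002, 0.0]]
ft_force: [0.0, 0.0, 0.0]
gripper_width: 0.0878
```

>>> apply_moves --pt "0 0 0 0 0 0" --pt "0 0 0 0 0 0" --pt "0 0 0 0 0 0" --pt "0 0 0 0 0 0" --pt "0 0 0 0 0 0" --pt "0 0 0 0 0 0" --pt "0 0 0 0 0 0" --pt "0 0 0 0 0 0" --fingers 1 --force 40

```text
clock: 25.5
ee_pos: [0.4839, -0.317, 0.0729]
tcp_rot: [[-0.002, -0.999, 0.037], [0.0, 0.037, 0.999], [-1.0, 0.002, 0.0]]
ft_force: [0.8, 0.1, 0.5]
gripper_width: 0.0314
```

>>> apply_moves --pt "-0.02 0 0 0 0 0" --pt "-0.06 0 0 0 0 0" --pt "-0.12 0 0 0 0 0" --pt "-0.19 0 0 0 0 0" --pt "-0.26 0 0 0 0 0" --pt "-0.31 0 0 0 0 0" --pt "-0.33 0 0 0 0 0" --pt "-0.33 0 0 0 0 0"

```text
clock: 26.5
ee_pos: [0.4841, -0.3169, 0.2379]
tcp_rot: [[-0.002, -0.999, 0.037], [0.0, 0.037, 0.999], [-1.0, 0.002, 0.0]]
ft_force: [-0.6, -0.2, -3.1]
gripper_width: 0.0314
```

```bash
python3 - <<'E'
from h import *
st();print(rel([.5956,.028,.24],down(np.radians(94.3))))
E
```

```text
t 26.5 p [ 0.4841 -0.3169  0.2379] w 0.0314 F [-0.6 -0.2 -3.1]
[[-0.002 -0.999  0.037]
 [ 0.     0.037  0.999]
 [-1.     0.002  0.   ]] [ 0.2   0.4   0.39  1.72 -0.17  1.05  2.19]
[-0.0043, -0.1974, 0.6976, -0.0559, 0.0001, -0.0008]
```

>>> apply_moves --pt "-0.0043 -0.02 0.08 -0.01 0 0" --pt "-0.0043 -0.05 0.18 -0.02 0 0" --pt "-0.0043 -0.09 0.3 -0.03 0 0" --pt "-0.0043 -0.12 0.42 -0.04 0 0" --pt "-0.0043 -0.155 0.54 -0.05 0 0" --pt "-0.0043 -0.18 0.63 -0.0559 0 0" --pt "-0.0043 -0.1974 0.6976 -0.0559 0 -0.001" --pt "-0.0043 -0.1974 0.6976 -0.0559 0 -0.001" --pt "-0.0043 -0.1974 0.6976 -0.0559 0 -0.001" --pt "-0.0043 -0.1974 0.6976 -0.0559 0 -0.001"

```text
clock: 27.75
ee_pos: [0.5951, 0.0262, 0.2396]
tcp_rot: [[-0.0, -0.997, -0.073], [-0.001, -0.073, 0.997], [-1.0, 0.0, -0.001]]
ft_force: [-0.2, -0.1, -2.4]
gripper_width: 0.0311
```

```bash
python3 - <<'E'
from h import *
st();R=down(np.radians(94.3))
for z in(.19,.16,.135,.101):print(rel([.5956,.028,z],R))
snap('wrist','w9');snap('scene','s9');snap('top','t9')
E
```

```text
t 27.75 p [0.5951 0.0262 0.2396] w 0.0311 F [-0.2 -0.1 -2.4]
[[-0.    -0.997 -0.073]
 [-0.001 -0.073  0.997]
 [-1.     0.    -0.001]] [-0.31  0.42  0.26  1.67 -0.12  1.07  1.62]
[0.0991, -0.0013, 0.0036, -0.0012, -0.0003, -0.0002]
[0.1591, -0.0013, 0.0036, -0.0012, -0.0003, -0.0002]
[0.2091, -0.0013, 0.0036, -0.0012, -0.0003, -0.0002]
[0.2771, -0.0014, 0.0037, -0.0012, -0.0003, -0.0002]
```

No more viewing, so numbers only from here. I'll check the near tip in the wrist image by its column profile.

```bash
python3 - <<'E'
from h import *
s=get_state();p=np.array(s['ee_pos']);R=np.array(s['tcp_rot'])
for x,y in((.067,.028),(.06,.034),(.06,.022),(.067,-.028)):print(x,y,np.round(proj('w9',p+R@[x,y,0]),1))
B=cv2.imread('pics/w9.png')
u,v=np.round(proj('w9',p+R@[.067,.028,0])).astype(int)
for r in range(v-24,v+40,3):print(r,' '.join('%3d,%3d'%(B[r,c,0],B[r,c,2]) for c in range(u-24,u+25,4)))
E
```

```text
0.067 0.028 [276.6 175.5]
0.06 0.034 [276.6 168.6]
0.06 0.022 [276.6 186.5]
0.067 -0.028 [276.5 251.8]
151 134,136 136,137 133,135 135,136  90,121  60,119  65,121  64,121  85,106 134,137 137,137 106,109  87, 94
154 132,136 132,136 134,137 133,135  99,121  65,121  65,121  63,121  90,107 134,137 134,139 137,138  89, 95
157 133,137 133,137 134,135 135,138 126,128  68,124  67,125  66,120 111,114 135,138 135,138 136,138 121,124
160 135,138 131,136 133,135 134,137 134,137 122,125  99,103 107,112 136,138 135,139 137,141 134,138 136,140
163 101,108  87, 94  86, 94  89, 98  88, 96  87, 95  85, 93  87, 94  86, 93  98,105 100,106 100,106 100,107
166  88,119  87,117  89,119  90,122  87,116  99,110  91,110  91,126  91,127  91,127  91,127  88,126  89,127
169 126,196 125,196 125,195 126,197 181,190 225,225 223,223 134,171 129,198 127,197 127,197 128,199 125,197
172 148,225 149,224 149,225 147,219 128,135 110,118 120,126 199,202 146,224 147,224 149,225 147,224 150,226
175 162,236 163,236 161,236 151,217 109,115 106,113 117,122 130,134 161,235 163,236 163,236 162,237 162,237
178 174,242 172,242 174,2
[... 678 characters left out ...]
,122 124,130 136,153 187,245 187,245 187,245 187,245
199 180,244 182,244 177,243 106,115 107,114 109,116 115,121 123,129 130,138 180,244 181,244 181,244 178,244
202 166,240 170,241 164,236 107,115 108,115 106,115 115,122 123,127 127,134 168,239 168,240 167,240 171,240
205 153,230 152,229 146,222 107,113 105,112 109,117 115,121 119,125 128,133 152,227 154,229 153,228 150,227
208 128,196 127,196 118,172 108,115 107,113 108,115 115,120 124,128 127,133 124,186 127,191 122,187 120,185
211 141,145 141,145 122,127 109,117 110,116 128,134 142,145 126,131 129,133 137,142 140,144 109,116  90, 98
214 106,130 105,129 104,117 116,122 140,144 164,166 174,175 170,172 140,143 117,134 107,130  84,112  81,108
```

```bash
python3 - <<'E'
from h import *
B=cv2.imread('pics/w9.png').astype(int)
for c in((.5956,.028),(.5943,.0284)):
    for k in(-.036,-.028,-.020): print(c,k,np.round(proj('w9',[c[0]+k*.9972,c[1]+k*.075,.0605]),1))
s=get_state();p=np.array(s['ee_pos']);R=np.array(s['tcp_rot'])
print('tip front',proj('w9',p+R@[.067,.0315,0]),'leg front/bottom at 60',proj('w9',p+R@[.06,.034,0]))
for cc in(272,276,280):print(cc,[tuple(B[r,cc]) [2]-B[r,cc,0] for r in range(128,164,1)])
for r in(145,150):print(r,[int(B[r,c,2]-B[r,c,0]) for c in range(258,296)])
for r in(176,182,188,196):print(r,[int(B[r,c,2]-B[r,c,0]) for c in range(258,296)])
print([ (r,B[r,274].tolist()) for r in range(163,174)])
E
```

```text
(0.5956, 0.028) -0.036 [277.  144.2]
(0.5956, 0.028) -0.028 [277.  152.5]
(0.5956, 0.028) -0.02 [277.  160.6]
(0.5943, 0.0284) -0.036 [277.5 142.9]
(0.5943, 0.0284) -0.028 [277.5 151.2]
(0.5943, 0.0284) -0.02 [277.5 159.3]
tip front [276.57450168 170.34988007] leg front/bottom at 60 [276.62711519 168.57665554]
272 [np.int64(14), np.int64(11), np.int64(5), np.int64(2), np.int64(2), np.int64(1), np.int64(2), np.int64(2), np.int64(1), np.int64(1), np.int64(3), np.int64(2), np.int64(2), np.int64(2), np.int64(3), np.int64(2), np.int64(3), np.int64(12), np.int64(34), np.int64(47), np.int64(53), np.int64(54), np.int64(57), np.int64(56), np.int64(55), np.int64(56), np.int64(57), np.int64(59), np.int64(55), np.int64(50), np.int64(28), np.int64(8), np.int64(3), np.int64(3), np.int64(7), np.int64(7)]
276 [np.int64(58), np.int64(30), np.int64(7), np.int64(0), np.int64(0), np.int64(0), np.int64(1), np.int64(2), np.int64(2), np.int64(1), np.int64(1), np.int64(1), np.int64(2), np.int64(3), np.int64(2), np.int64(6), np.int64(23), np.int64(43), np.int64(52), np.int64(55), np.int64(55), np.int64(54), 
[... 1066 characters left out ...]
4, 72, 71, 73, 71, 72, 74]
182 [56, 59, 58, 59, 59, 60, 65, 45, 16, 7, 7, 8, 7, 8, 7, 6, 7, 5, 6, 8, 6, 7, 6, 8, 5, 13, 44, 63, 59, 58, 58, 60, 58, 59, 57, 58, 57, 58]
188 [46, 44, 45, 46, 45, 52, 53, 20, 7, 7, 9, 8, 8, 9, 9, 8, 9, 7, 7, 5, 5, 6, 6, 7, 7, 6, 16, 46, 52, 47, 46, 45, 44, 44, 41, 44, 44, 43]
196 [57, 57, 57, 58, 64, 63, 25, 10, 6, 7, 7, 8, 8, 7, 9, 8, 8, 8, 6, 8, 7, 6, 8, 6, 5, 8, 7, 17, 50, 62, 60, 58, 58, 58, 57, 58, 56, 58]
[(163, [86, 91, 94]), (164, [86, 88, 93]), (165, [86, 91, 96]), (166, [104, 108, 112]), (167, [161, 164, 164]), (168, [223, 224, 223]), (169, [226, 227, 226]), (170, [190, 192, 192]), (171, [130, 134, 135]), (172, [108, 112, 115]), (173, [108, 113, 116])]
```

In this one image the hole is at (276.8,151.5) and the tip at (274.8,~168). The correction is about +1 mm in y and +0.5 mm in x, so I'll descend at (0.5961, 0.0287) in stages.

>>> apply_moves --pt "0.02 -0.0024 0.005 -0.001 0 0" --pt "0.05 -0.0024 0.005 -0.001 0 0" --pt "0.08 -0.0024 0.005 -0.001 0 0" --pt "0.1 -0.0024 0.005 -0.001 0 0" --pt "0.11 -0.0024 0.005 -0.001 0 0" --pt "0.12 -0.0024 0.005 -0.001 0 0" --pt "0.13 -0.0024 0.005 -0.001 0 0" --pt "0.14 -0.0024 0.005 -0.001 0 0" --pt "0.15 -0.0024 0.005 -0.001 0 0" --pt "0.16 -0.0024 0.005 -0.001 0 0" --pt "0.16 -0.0024 0.005 -0.001 0 0"

```text
clock: 29.28
ee_pos: [0.5962, 0.0295, 0.1595]
tcp_rot: [[-0.0, -0.997, -0.075], [-0.0, -0.075, 0.997], [-1.0, 0.0, -0.0]]
ft_force: [0.5, -0.2, -1.9]
gripper_width: 0.0319
```

>>> apply_moves --pt "0.01 0 -0.001 0 0 0" --pt "0.02 0 -0.001 0 0 0" --pt "0.03 0 -0.001 0 0 0" --pt "0.04 0 -0.001 0 0 0" --pt "0.05 0 -0.001 0 0 0" --pt "0.058 0 -0.001 0 0 0" --pt "0.058 0 -0.001 0 0 0"

```text
clock: 30.15
ee_pos: [0.5959, 0.029, 0.1301]
tcp_rot: [[-0.001, -0.997, -0.075], [-0.0, -0.075, 0.997], [-1.0, 0.001, -0.0]]
ft_force: [0.2, 1.1, -3.1]
gripper_width: 0.0316
```

>>> apply_moves --pt "0.004 0 0 0 0 0" --pt "0.008 0 0 0 0 0" --pt "0.012 0 0 0 0 0" --pt "0.016 0 0 0 0 0" --pt "0.016 0 0 0 0 0"

```text
clock: 30.78
ee_pos: [0.5958, 0.029, 0.1219]
tcp_rot: [[-0.001, -0.997, -0.075], [-0.0, -0.075, 0.997], [-1.0, 0.001, -0.0]]
ft_force: [-0.2, 0.3, -2.9]
gripper_width: 0.0317
```

Inside the holes with no contact force. Continuing.

>>> apply_moves --pt "0.005 0 0 0 0 0" --pt "0.01 0 0 0 0 0" --pt "0.015 0 0 0 0 0" --pt "0.02 0 0 0 0 0" --pt "0.025 0 0 0 0 0" --pt "0.03 0 0 0 0 0" --pt "0.03 0 0 0 0 0"

```text
clock: 31.65
ee_pos: [0.5956, 0.029, 0.1067]
tcp_rot: [[-0.002, -0.997, -0.075], [-0.0, -0.075, 0.997], [-1.0, 0.002, -0.0]]
ft_force: [0.4, -0.3, -2.3]
gripper_width: 0.0317
```

>>> apply_moves --pt "0.004 0 0 0 0 0" --pt "0.007 0 0 0 0 0" --pt "0.01 0 0 0 0 0" --pt "0.012 0 0 0 0 0" --pt "0.012 0 0 0 0 0"

```text
clock: 32.28
ee_pos: [0.596, 0.029, 0.101]
tcp_rot: [[-0.001, -0.997, -0.075], [-0.0, -0.075, 0.997], [-1.0, 0.001, -0.0]]
ft_force: [0.8, -0.8, 0.3]
gripper_width: 0.0311
```

>>> apply_moves --pt "0.002 0 0 0 0 0" --pt "0.003 0 0 0 0 0" --pt "0.003 0 0 0 0 0"

```text
clock: 32.65
ee_pos: [0.5967, 0.029, 0.1007]
tcp_rot: [[0.0, -0.997, -0.075], [0.0, -0.075, 0.997], [-1.0, -0.0, 0.0]]
ft_force: [-2.9, 0.3, 8.5]
gripper_width: 0.0316
```

The pad is down on the leg: 8.5 N, at TCP z 0.1007 where 0.101 was predicted. Releasing and rising.

>>> apply_moves --pt "-0.001 0 0 0 0 0" --pt "-0.001 0 0 0 0 0" --pt "-0.001 0 0 0 0 0" --pt "-0.001 0 0 0 0 0" --pt "-0.001 0 0 0 0 0" --pt "-0.001 0 0 0 0 0" --pt "-0.04 0 0 0 0 0" --pt "-0.1 0 0 0 0 0" --pt "-0.2 0 0 0 0 0" --pt "-0.3 0 0 0 0 0" --pt "-0.3 0 0 0 0 0" --fingers -1

```text
clock: 34.02
ee_pos: [0.5996, 0.0289, 0.2565]
tcp_rot: [[0.01, -0.997, -0.075], [0.002, -0.075, 0.997], [-1.0, -0.01, 0.001]]
ft_force: [0.3, -0.4, -1.2]
gripper_width: 0.0877
```

```bash
python3 - <<'E'
from h import *
st();print(rel([.478,.0195,.19],down(np.radians(94.3))), rel([.478,.0195,.057],down(np.radians(94.3))))
snap('scene','s10')
def mask(u,v,f='s10'): return cv2.imread(f'pics/{f}.png')[v,u].tolist()
c=np.array([.5958,.0283])
for k in(-.034,0,.034):
    q=proj('s10',[c[0]+k,c[1]+k*.075,.15]);print(k,'rod top px',np.round(q))
u,v=np.round(proj('s10',[*c,.152])).astype(int);B=cv2.imread('pics/s10.png')
for cc in(u-4,u,u+4):print([B[r,cc].tolist() for r in range(v-6,v+8,2)])
E
```

```text
t 34.02 p [0.5996 0.0289 0.2565] w 0.0877 F [ 0.3 -0.4 -1.2]
[[ 0.01  -0.997 -0.075]
 [ 0.002 -0.075  0.997]
 [-1.    -0.01   0.001]] [-0.32  0.41  0.26  1.65 -0.12  1.09  1.62]
[0.1306, 0.2453, -0.0006, -0.0001, 0.0004, 0.005] [0.3966, 0.2479, -0.0008, -0.0001, 0.0004, 0.005]
-0.034 rod top px [268. 188.]
0 rod top px [277. 194.]
0.034 rod top px [286. 199.]
[[22, 40, 77], [64, 73, 100], [208, 205, 206], [162, 159, 155], [76, 94, 113], [79, 128, 170], [78, 128, 167]]
[[25, 42, 82], [32, 57, 104], [114, 173, 223], [200, 210, 224], [183, 180, 175], [93, 101, 116], [70, 112, 150]]
[[43, 72, 119], [124, 192, 240], [117, 181, 228], [93, 147, 191], [182, 197, 214], [197, 191, 188], [112, 113, 117]]
```

The rod top appears where predicted in the scene image. Now I'll grip the knob and push it home.

>>> apply_moves --pt "0 0.1 -0.0006 0 0 0.003" --pt "0 0.2 -0.0006 0 0 0.005" --pt "0 0.2453 -0.0006 0 0 0.005" --pt "0.06 0.246 -0.0006 0 0 0.005" --pt "0.14 0.246 -0.0006 0 0 0.005" --pt "0.22 0.247 -0.0006 0 0 0.005" --pt "0.29 0.247 -0.0008 0 0 0.005" --pt "0.34 0.248 -0.0008 0 0 0.005" --pt "0.375 0.248 -0.0008 0 0 0.005" --pt "0.3966 0.248 -0.0008 0 0 0.005" --pt "0.3966 0.248 -0.0008 0 0 0.005"

```text
clock: 35.45
ee_pos: [0.4747, 0.0194, 0.0542]
tcp_rot: [[-0.006, -0.997, -0.075], [0.0, -0.075, 0.997], [-1.0, 0.006, 0.001]]
ft_force: [-0.6, 1.2, 0.5]
gripper_width: 0.0881
```

>>> apply_moves --pt "0 0 0 0 0 0" --pt "0 0 0 0 0 0" --pt "0 0 0 0 0 0" --pt "0 0 0 0 0 0" --pt "0 0 0 0 0 0" --pt "0 0 0 0 0 0" --pt "0 0 0 0 0 0" --pt "0 0 0 0 0 0" --pt "0 0 0 0 0 0" --fingers 1 --force 25

```text
clock: 36.58
ee_pos: [0.4747, 0.0188, 0.0542]
tcp_rot: [[-0.006, -0.997, -0.074], [-0.001, -0.074, 0.997], [-1.0, 0.006, -0.0]]
ft_force: [0.1, -2.9, -0.1]
gripper_width: 0.0209
```

>>> apply_moves --pt "0 -0.008 0 0 0 0" --pt "0 -0.016 0 0 0 0" --pt "0 -0.024 0 0 0 0" --pt "0 -0.032 0 0 0 0" --pt "0 -0.04 0 0 0 0" --pt "0 -0.046 0 0 0 0" --pt "0 -0.05 0 0 0 0" --pt "0 -0.054 0 0 0 0" --pt "0 -0.058 0 0 0 0" --pt "0 -0.058 0 0 0 0"

```text
clock: 37.83
ee_pos: [0.4996, 0.0208, 0.054]
tcp_rot: [[-0.014, -0.997, -0.074], [-0.0, -0.074, 0.997], [-1.0, 0.014, 0.001]]
ft_force: [-11.9, -2.3, 17.3]
gripper_width: 0.0205
```

>>> apply_moves --pt "0 0.003 0 0 0 0" --pt "0 0.003 0 0 0 0" --pt "0 0.003 0 0 0 0" --pt "0 0.003 0 0 0 0" --pt "-0.06 0.003 0 0 0 0" --pt "-0.16 0.003 0 0 0 0" --pt "-0.26 0.003 0 0 0 0" --pt "-0.38 0.003 0 0 0 0" --pt "-0.5 0.003 0 0 0 0" --pt "-0.5 0.003 0 0 0 0" --fingers -1

```text
clock: 39.08
ee_pos: [0.5046, 0.0209, 0.3086]
tcp_rot: [[-0.005, -0.997, -0.074], [0.001, -0.074, 0.997], [-1.0, 0.005, 0.002]]
ft_force: [0.8, -0.8, -0.1]
gripper_width: 0.088
```

```bash
python3 - <<'E'
from h import *
st();snap('wrist','w11');snap('scene','s11')
B=cv2.imread('pics/w11.png').astype(int)
m=(B[...,2]>90)&(B[...,1]<.42*B[...,2])&(abs(B[...,1]-B[...,0])<22);m[:,:230]=0;m[:,330:]=0
n,l,s,c=cv2.connectedComponentsWithStats(m.astype(np.uint8));k=1+np.argmax(s[1:,4]);print('knob',c[k],s[k]);P=atz('w11',*c[k],.098);print(P)
x=np.array([.9972,.075]);print('dist from wrist-cam centre .5945 along x',(P[:2]-[.5945,.0284])@x,'from .5957',(P[:2]-[.5957,.028])@x)
S=cv2.imread('pics/s11.png').astype(int)[180:215,240:275];mm=(S[...,2]>80)&(S[...,1]<.42*S[...,2])&(abs(S[...,1]-S[...,0])<22);ys,xs=np.nonzero(mm);print('scene knob',xs.mean()+240,ys.mean()+180)
for d in(.093,.097,.118):print(d,proj('s11',[.5957-d*x[0],.028-d*x[1],.085]))
# rod in wrist picture
for k in(-.034,0,.034):print(k,proj('w11',[.5957+k,.0285+k*.075,.15]))
for v in(int(proj('w11',[.5957-.015,.0275,.152])[1]),int(proj('w11',[.5957+.015,.0295,.152])[1])):
    print(v,[tuple(B[v,c]) and (c,int(B[v,c,0]),int(B[v,c,2])) for c in range(245,310,4)])
# other tools: compare scene0 and now
a=cv2.imread('pics/scene0.png').astype(int);b=cv2.imread('pics/s11.png').astype(int);D=abs(a-b).max(2)>70;ys,xs=np.nonzero(D);
n,l,s,c=cv2.connectedComponentsWithStats(cv2.morphologyEx(D.astype(np.uint8),cv2.MORPH_OPEN,np.ones((3,3))));print([(r[:4].tolist(),int(r[4])) for r in s[1:] if r[4]>25])
E
```

```text
t 39.08 p [0.5046 0.0209 0.3086] w 0.088 F [ 0.8 -0.8 -0.1]
[[-0.005 -0.997 -0.074]
 [ 0.001 -0.074  0.997]
 [-1.     0.005  0.002]] [-0.37  0.19  0.28  1.81 -0.06  1.16  1.57]
knob [274.63111111 171.01777778] [267 163  16  17 225]
[0.50076797 0.02046167 0.098     ]
dist from wrist-cam centre .5945 along x -0.09406495736277824 from .5957 -0.09523159736277823
scene knob 254.5909090909091 193.5
0.093 [254.87475395 194.61989549]
0.097 [253.94817602 194.02444568]
0.118 [249.11988198 190.92162551]
-0.034 [275.70165159 241.70810314]
0 [275.69650147 272.75008128]
0.034 [275.69064334 301.95516551]
260 [(245, 129, 201), (249, 122, 191), (253, 122, 191), (257, 121, 188), (261, 146, 233), (265, 120, 203), (269, 111, 170), (273, 220, 221), (277, 239, 239), (281, 190, 220), (285, 165, 244), (289, 172, 246), (293, 181, 244), (297, 180, 244), (301, 179, 244), (305, 185, 245), (309, 194, 246)]
286 [(245, 68, 135), (249, 67, 134), (253, 67, 136), (257, 67, 136), (261, 107, 197), (265, 213, 240), (269, 191, 213), (273, 219, 218), (277, 238, 239), (281, 203, 218), (285, 213, 238), (289, 122, 216), (293, 71, 143), (297, 70, 142), (301, 68, 142), (305, 69, 142), (309, 72, 146)]
[([131, 0, 11, 6], 39), ([231, 0, 7, 7], 39), ([251, 0, 7, 10], 64), ([287, 0, 51, 41], 996), ([260, 4, 12, 20], 163), ([219, 8, 34, 23], 273), ([158, 13, 6, 6], 26), ([159, 14, 23, 36], 489), ([227, 24, 22, 13], 121), ([230, 42, 10, 9], 62), ([113, 61, 8, 15], 59), ([229, 82, 33, 32], 488), ([271, 93, 10, 11], 78), ([260, 98, 7, 7], 35), ([216, 107, 19, 15], 150), ([261, 111, 7, 10], 63), ([225, 117, 16, 22], 178), ([288, 125, 56, 57], 698), ([286, 172, 33, 28], 369), ([269, 189, 16, 11], 67), ([262, 209, 11, 10], 92), ([235, 218, 26, 21], 304), ([149, 247, 21, 12], 176), ([160, 252, 26, 23], 302)]
```

The knob sits about 94 mm from the cradle centre (0.0240–0.025 m slide), against a hard stop at 12 N after 25 mm of travel. The only scene changes are at the leg, the cradle, the rest and the arm. The arm is clear, so I'm handing in.

```bash
python3 -c "
from plant import *
print(job_done())"
```

```text
the job is handed in; nothing more can be done
None
```

The job is handed in at about 39 s of the 72 s allowed. The leg lies in both V rests, the U-bolt is home over it, and the slide is pushed in. `job_done()` gave no verdict.

**What was done**
- **Slide out:** it travelled 21 mm to its stop (19 N). The top view then put the knob about 1 pixel from its fully-out position.
- **Leg:** I set it down with about 12 N of support. Its midline was within about 0.5 pixel of the rests' midline.
- **U-bolt:** I used the large one from the rest. Both legs went through the holes with no contact force, and the pad came down on the leg with 8.5 N, at the predicted height to within 0.3 mm.
- **Slide in:** it moved 25 mm and stopped firmly at 12 N.

**Last checks**
- **Slide:** the wrist camera puts it about 24 mm in (limit 22). The scene camera agrees with locked.
- **U-bolt:** the rod shows where predicted.
- **Other tools:** comparing the first and last scene pictures showed changes only around the leg, cradle, U-bolt rest and the arm with its shadow.

**What failed or disagreed**
- **First knob grip:** it slipped off because the fingertips sit about 20 mm above the reported TCP. I gripped lower from then on.
- **Camera offset:** the wrist camera read about 1.4 mm low in x compared with where parts actually seated. I corrected for that.
- **Viewing limit:** the 12-picture limit was used up before the U-bolt was set down. The later checks are from pixel values and force readings, not viewed pictures.

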